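# Put the check weights back in their block

### The job

Put the three brass check weights back into the wooden weight block, in order of size: each weight in the felt-lined seat made for it, the largest weight in the largest seat, the middle one in the middle and the smallest in the smallest, standing upright on the seat's floor. Set them down gently instead of dropping them, and do not knock over or push aside the two small bottles that stand beside them.

Things in the scene. Friction and masses are not known exactly. Their poses are not given: they have to be found in the camera images.
- weight_0: largest of three brass check weights (500 g): upright cylinder 33 mm in diameter, 38 mm high, above it a waist and a knob 18 mm wide; 52 mm high in all. Origin: centre of the underside, z up. Stands loose on the worktop; the other weights and two small bottles stand beside it, at least 45 mm away centre to centre.
- weight_1: middle of three brass check weights (200 g): upright cylinder 26 mm in diameter, 30 mm high, above it a waist and a knob 15 mm wide; 41 mm high in all. Origin: centre of the underside, z up. Stands loose on the worktop; the other weights and two small bottles stand beside it, at least 45 mm away centre to centre.
- weight_2: smallest of three brass check weights (100 g): upright cylinder 21 mm in diameter, 25 mm high, above it a waist and a knob 12 mm wide; 33 mm high in all. Origin: centre of the underside, z up. Stands loose on the worktop; the other weights and two small bottles stand beside it, at least 45 mm away centre to centre.
- seat_0: largest of three round green felt seats in a row in a fixed wooden block (158x65 mm, top 26 mm above the worktop, pointing any way); for the largest weight. Bore 37 mm wide, 4 mm deep, under a 45 degree countersink 4 mm deep, 45 mm wide at the top. Origin: centre of its floor, 18 mm above the worktop; z up, y along the row to smaller seats (this one -47 mm from the block's middle), x across: free room.
- seat_1: middle of three round green felt seats in a row in a fixed wooden block (158x65 mm, top 26 mm above the worktop, pointing any way); for the middle weight. Bore 30 mm wide, 4 mm deep, under a 45 degree countersink 4 mm deep, 38 mm wide at the top. Origin: centre of its floor, 18 mm above the worktop; z up, y along the row to smaller seats (this one +5 mm from the block's middle), x across: free room.
- seat_2: smallest of three round green felt seats in a row in a fixed wooden block (158x65 mm, top 26 mm above the worktop, pointing any way); for the smallest weight. Bore 25 mm wide, 4 mm deep, under a 45 degree countersink 4 mm deep, 33 mm wide at the top. Origin: centre of its floor, 18 mm above the worktop; z up, y along the row to smaller seats (this one +53 mm from the block's middle), x across: free room.
- bottle_4: small brown glass bottle with a black cap, 36 mm in diameter, 67 mm high, standing loose beside the weights; a bystander. Origin: centre of its underside, z up. (Fixed, not listed: a green iron test stand 0.32 m high, close to the robot at about x 0.18, y 0.20, which the arm must keep clear of; other clutter stands along the left and back edges.)
- bottle_5: small white plastic bottle with a white cap, 38 mm in diameter, 71 mm high, standing loose beside the weights; a bystander. Origin: centre of its underside, z up.

How it is judged:
By the outcome, as a careful person would: the job done as asked, in the order asked, and still so for the second after the job is handed in, with the robot touching nothing.
It also fails if it takes over 80 s, if anything falls off the work surface, if the arm or the gripper's body presses on something with over 40 N, if the wrist force passes 120 N, or if a joint passes its speed limit or range.

### The arm

A 7-joint arm with a two-finger parallel gripper is mounted at the origin on the work surface; the furniture and walls round the work are solid. World frame = base frame: x ahead of the robot, y to its left, z up, the work surface at z = 0. Lengths are in m, angles in rad, forces in N, time in s.
With the tool pointing down it reaches from about 0.4 to 0.85 m from the base axis. Payload 4.5 kg.
Tool frame: the origin (TCP) lies midway between the tips of the shut fingers; the grasp point (between the pads) lies 19 mm behind it; z points along the fingers, x is the direction in which the jaws open and shut, and the axes are right-handed (so a half turn about z gives the same grasp; the last joint's range is limited). The gripper opens to 88 mm and grips with 3 to 60 N. Pads are 18 mm wide; open, the fingers measure 123 mm over their backs; the gripper's body (75 mm by 187 mm) begins 45 mm behind the grasp point.
Start: joints at [1.176, 0.689, -0.195, 1.565, 0.157, 0.902, -0.215], TCP at [0.26, -0.568, 0.239] pointing down, gripper open.
Joint ranges: [-3.01, 3.01], [-0.46, 2.08], [-1.47, 1.51], [0.13, 2.56], [-1, 4.14], [0.04, 2.09], [-2.66, 2.66]. Speed limits (rad/s): [2.57, 2.57, 3.14, 3.14, 3.14, 3.14, 3.14].

### API

Orientations are given as a unit quaternion [x, y, z, w].
In Python, from plant import r gives the robot as it stands. The module is installed in compiled form; this text tells all that it offers.
- The arm moves only by the tool play_rows, never from a script. Its argument "increments" is a list of rows, each a list of 7 numbers: the opening, from 0 (shut) to 1 (fully open), then the shift along the tool's x, y, z in mm, then the turn, a rotation vector about the tool's x, y, z in rad. In form: [[hand, dx, dy, dz, wx, wy, wz], ...]. A call has exactly 8 rows; each row shifts and turns the pose as measured when the row begins, along the tool's axes as they then stand; what a row does not reach is not made up. A row lasts 1/8 s, in which the tool goes at most 62.5 mm and 10.7 degrees, less where a joint would pass 70% of its speed; a pose out of reach is approached as far as the arm can. A call is refused whole if a number of a shift passes 62.5 or a number of a turn 0.188, either way. A call with a gripper value outside its range is refused whole. The fingers move at their own pace and stop on an object; "grip_force" is the grip in N (left out, the last holds). Time passes only in rows, so rows that do not move let the fingers close, or fill a call up. It gives the time, the measured TCP pose, the force and the opening at its end, in the units of the state.
- r.get_state(): the state, without advancing time (a new reading comes with each control period).
- r.snapshot(name): name is "side" or "top"; returns the picture (400x640x3 uint8, red, green, blue); there is no depth.
- r.get_calibration(name): a dict with "fx", "fy", "cx", "cy" (pixels), "R" (3x3) and "t" (3): a world point X has camera coordinates R X + t. Camera axes: x right, y down, z forward; pixel columns grow to the right and rows downward; lengths in m; the calibration is good to about 2 mm. A picture is of the moment at which its call begins. get_calibration takes no time and is no camera call.
- r.finish_job(): hands the job in, once; it reports no verdict.
The state is a dict: "clock": time; "q": joint angles; "qd": joint speeds; "joint_torque": joint torques, N m; "tool_pos": TCP position; "eef_rot": TCP orientation; "contact_force": force on the tool from outside, world axes, zero at the start; "moment": the same for the moment, N m; "opening": opening from 0.0 (shut) to 1.0 (fully open).
Only numpy, scipy, OpenCV 4.12 (cv2) and the standard library are available. Lean on these libraries where they do the work, as an engineer would, in place of code of your own. Each camera call takes 0.05 s, during which the arm holds its last target.

## Working session

There is one attempt and no reset: what is moved stays moved. The work goes in short steps, Python scripts to look and compute and a tool call to move; the robot and the scene stay as the last step left them, time stands still between calls to the robot, and variables do not carry over. Pictures are saved under pics/ and viewed, and the job is handed in when it is done.

Besides the shell and the picture viewer there is one more tool, called after ">>>" as a command line: name --pt "numbers of a row" for each row, then --argument value for the rest. play_rows: Moves the arm, as the interface text tells. Its arguments: {"type":"object","properties":{"increments":{"type":"array"},"grip_force":{"type":"number"}},"required":["increments"]}

```bash
mkdir -p pics
python3 - <<'E'
from plant import r
import cv2,numpy as np
print(r.get_state())
for n in("side","top"):
    im=r.snapshot(n); cv2.imwrite(f"pics/{n}0.png",im[:,:,::-1]); c=r.get_calibration(n)
    print(n,c, "cam at",-np.array(c["R"]).T@np.array(c["t"]))
E
```

```text
{'clock': 0.0, 'q': array([ 1.17580328,  0.68999006, -0.19452947,  1.566358  ,  0.15733872,
        0.90246623, -0.21509153]), 'qd': array([-0.00042087,  0.0014395 , -0.0007439 , -0.00127693,  0.00014626,
        0.0009211 , -0.00233582]), 'joint_torque': array([-4.21584764e-04, -5.27561760e+01, -1.26683526e+00, -1.53426647e+01,
       -5.25032845e-02,  6.67087079e-03,  1.76122639e-04]), 'tool_pos': array([ 0.25955138, -0.56786464,  0.2379029 ]), 'eef_rot': array([ 8.41394966e-01, -5.40419909e-01, -8.05166169e-04, -4.29124628e-04]), 'contact_force': array([ 0.54781097, -0.30679592,  0.32409398]), 'moment': array([ 0.00665198, -0.03439861,  0.00138257]), 'opening': 0.9970178963372704}
side {'fx': 515.0766999085624, 'fy': 515.0766999085624, 'cx': 325.5865966393548, 'cy': 197.16943376873976, 'R': array([[-0.97754853,  0.21030651,  0.01303979],
       [ 0.18156114,  0.8721075 , -0.45438317],
       [-0.10693184, -0.44181408, -0.8907109 ]]), 't': array([0.47330947, 0.01282831, 0.90423264])} cam at [0.55704511 0.28877498 0.80506697]
top {'fx': 397.9960624907157, 'fy': 397.9960624907157, 'cx': 319.58848712418643, 'cy': 192.79226561270497, 'R': array([[ 0.0055172 , -0.99938828, -0.03453456],
       [-0.99461857, -0.00191135, -0.10358694],
       [ 0.10345757,  0.03492023, -0.99402068]]), 't': array([-0.06491393,  0.4665537 ,  0.85914197])} cam at [ 0.37551637 -0.09398391  0.90009198]
```

View pics/side0.png

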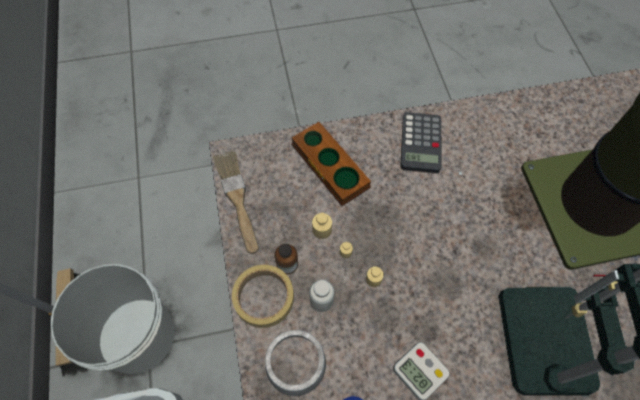

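View pics/top0.png

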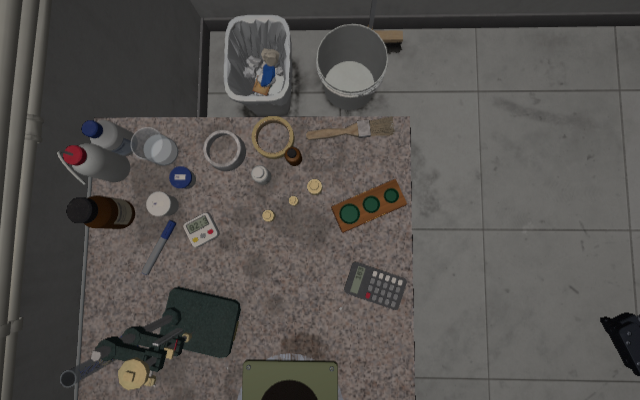

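Both views are clear: in "side" the block is at about (331,163), with weights at (322,224), (346,249) and (375,276). In "top" the weights are at (314,186), (293,201) and (268,216). I'll enlarge both.

```bash
python3 - <<'E'
import cv2
def crop(n,x0,y0,w,h,s,out):
    im=cv2.imread(f"pics/{n}0.png")[y0:y0+h,x0:x0+w]
    im=cv2.resize(im,None,fx=s,fy=s,interpolation=cv2.INTER_CUBIC)
    for i in range(0,w,10):
        cv2.line(im,(i*s,0),(i*s,6 if i%20 else 12),(255,255,255),1)
        if i%20==0: cv2.putText(im,str(x0+i),(i*s,22),0,.35,(255,255,0),1)
    for i in range(0,h,10):
        cv2.line(im,(0,i*s),(6 if i%20 else 12,i*s),(255,255,255),1)
        if i%20==0: cv2.putText(im,str(y0+i),(12,i*s+4),0,.35,(255,255,0),1)
    cv2.imwrite(f"pics/{out}.png",im)
crop("side",260,200,130,115,6,"s_w"); crop("side",280,110,100,100,6,"s_b")
crop("top",240,140,100,90,8,"t_w" if 0 else "t_w"); crop("top",325,170,90,70,8,"t_b")
E
python3 -c "
import cv2
for n in('s_w','s_b','t_w','t_b'):print(cv2.imread('pics/%s.png'%n).shape)"
```

```text
(690, 780, 3)
(600, 600, 3)
(720, 800, 3)
(560, 720, 3)
```

```bash
cat > h.py <<'E'
import cv2,numpy as np
def crop(src,x0,y0,w,h,s,out):
    im=cv2.imread(src)[y0:y0+h,x0:x0+w]
    im=cv2.resize(im,None,fx=s,fy=s,interpolation=cv2.INTER_CUBIC)
    for i in range(0,w,10):
        cv2.line(im,(i*s,0),(i*s,6 if i%20 else 12),(255,255,255),1)
        if i%20==0: cv2.putText(im,str(x0+i),(i*s,22),0,.35,(255,255,0),1)
    for i in range(0,h,10):
        cv2.line(im,(0,i*s),(6 if i%20 else 12,i*s),(255,255,255),1)
        if i%20==0: cv2.putText(im,str(y0+i),(12,i*s+4),0,.35,(255,255,0),1)
    cv2.imwrite(out,im)
E
python3 - <<'E'
from h import *
crop("pics/side0.png",260,200,130,115,5,"pics/s_w2.png")
crop("pics/top0.png",240,140,100,90,6,"pics/t_w2.png")
E
```

```text
(no output)
```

View pics/s_w2.png

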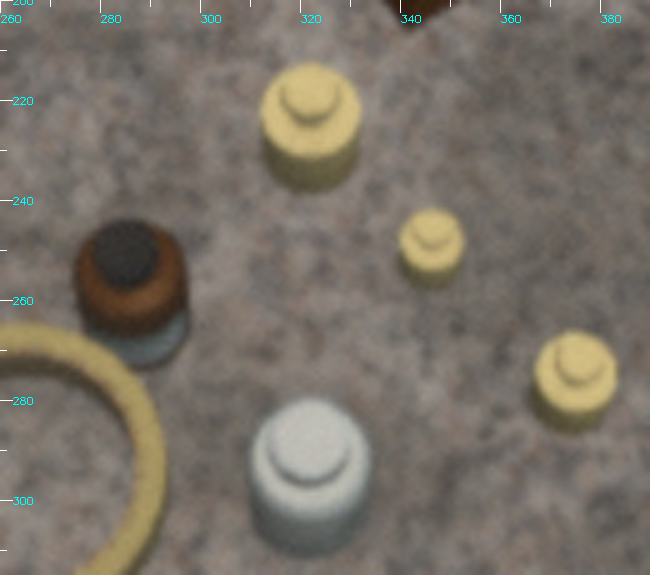

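View pics/t_w2.png

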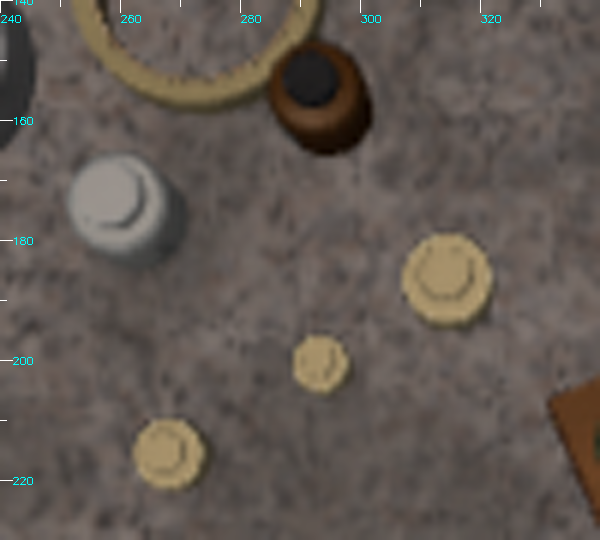

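View pics/s_b.png

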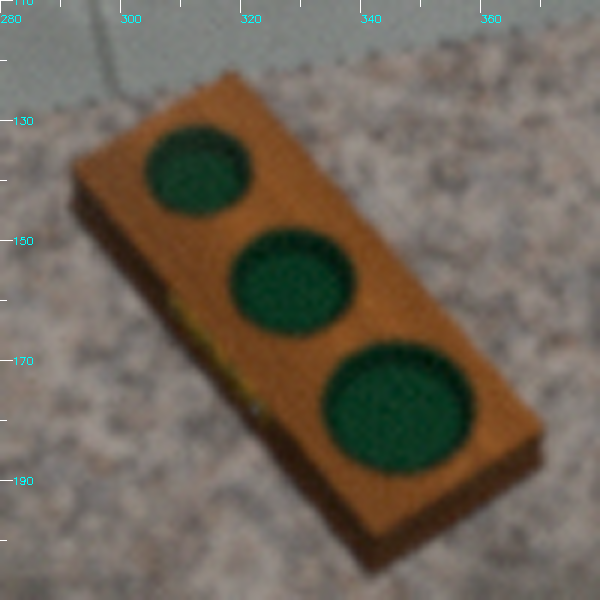

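View pics/t_b.png

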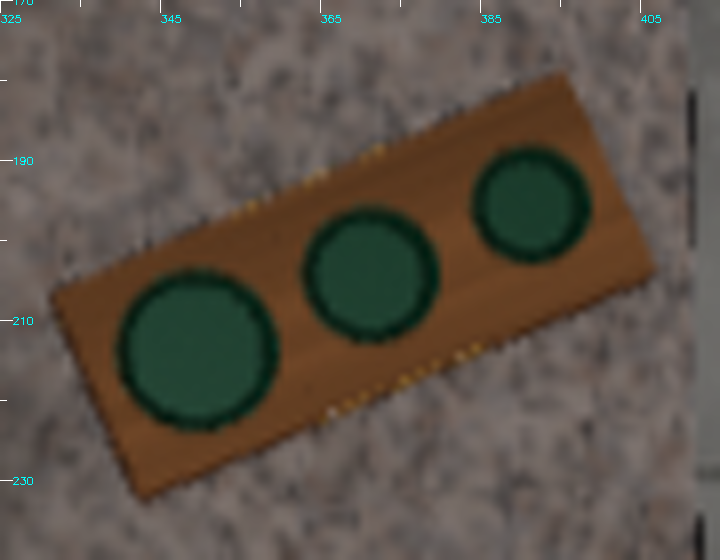

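Triangulating the seat rims and block corners from hand-read pixels. The weights get a fit of their known outline in both views.

```bash
cat >> h.py <<'E'
from scipy.optimize import least_squares, minimize
from plant import r
C={n:r.get_calibration(n) for n in("side","top")}
def proj(n,X):
    c=C[n]; p=np.atleast_2d(X)@np.array(c["R"]).T+np.array(c["t"])
    return np.c_[c["fx"]*p[:,0]/p[:,2]+c["cx"],c["fy"]*p[:,1]/p[:,2]+c["cy"]]
def tri(ps,pt):
    f=lambda X:np.r_[proj("side",X)[0]-ps,proj("top",X)[0]-pt]
    s=least_squares(f,[.55,-.15,.03],x_scale=.01); return s.x,np.abs(s.fun).max()
def onplane(n,p,z):
    return least_squares(lambda X:proj(n,[X[0],X[1],z])[0]-p,[.55,-.15],x_scale=.01).x
E
python3 - <<'E'
from h import *
np.set_printoptions(precision=4,suppress=True)
print("seats")
S=[((345.9,177.4),(349.3,213.3)),((328.3,156.7),(371.0,203.9)),((312.7,138.0),(391.1,195.2))]
for a,b in S: print(*tri(np.array(a),np.array(b)),onplane("side",a,.026),onplane("top",b,.026))
print("corners")
K=[((342.1,198.8),(330.8,206.2)),((369.9,181.3),(342.4,232.3)),((291.6,136.8),(394.9,178.3)),((318.2,121.6),(406.4,203.3))]
for a,b in K: print(*tri(np.array(a),np.array(b)),onplane("side",a,.026),onplane("top",b,.026))
# weights
dim=[(.0165,.038,.009,.052),(.013,.030,.0075,.041),(.0105,.025,.006,.033)]
g={"side":[(322,224),(375,276),(346,249)],"top":[(314,186),(268,216),(293,201)]}
th=np.linspace(0,2*np.pi,48,endpoint=False); ci=np.c_[np.cos(th),np.sin(th)]
def hull(n,x,y,d,z0=0):
    R,h,rk,H=d
    P=np.vstack([np.c_[x+a*ci[:,0],y+a*ci[:,1],np.full(48,z0+z)] for a,z in((R,0),(R,h),(rk,H-.004))])
    return cv2.convexHull(proj(n,P).astype(np.float32))
S_=8
for i,d in enumerate(dim):
    masks={}
    for n in("side","top"):
        im=cv2.imread(f"pics/{n}0.png"); u,v=g[n][i]; w=22
        c=im[v-w:v+w,u-w:u+w].astype(float)
        big=cv2.resize(c,None,fx=S_,fy=S_,interpolation=cv2.INTER_CUBIC)
        yel=(big[...,2]-big[...,0])/(big[...,2]+30)
        m=(yel>.21).astype(np.uint8)
        nl,lab,st,ce=cv2.connectedComponentsWithStats(m)
        k=lab[w*S_,w*S_]; m=(lab==k).astype(np.uint8)
        masks[n]=(m,u-w,v-w)
    def cost(p,names=("side","top"),z=0):
        e=0
        for n in names:
            m,u0,v0=masks[n]
            h=hull(n,p[0],p[1],d,z)[:,0]-[u0,v0]
            h=((h+.5)*S_-.5)
            q=np.zeros_like(m); cv2.fillPoly(q,[np.round(h*16).astype(np.int32)],1,shift=4)
            e+=(q!=m).sum()/m.sum()
        return e
    x0=onplane("top",g["top"][i],.03)
    o={"initial_simplex":[x0,x0+[.006,0],x0+[0,.006]],"xatol":1e-5}
    for nm in(("side","top"),("side",),("top",)):
        s=minimize(cost,x0,args=(nm,),method="Nelder-Mead",options=o); print(i,nm,s.x,s.fun)
    s=minimize(lambda p:cost(p[:2],z=p[2]),[*x0,0.0],method="Nelder-Mead",options={"initial_simplex":[[*x0,0],[*(x0+[.006,0]),0],[*(x0+[0,.006]),0],[*x0,.008]]}); print("  free z",s.x,s.fun)
print("bottles top cap on planes", onplane("side",(285,250.5),.067),onplane("top",(291.2,153),.067),onplane("side",(321.2,289.5),.071),onplane("top",(258,172.5),.071))
print("tri caps",tri(np.array((285,250.5)),np.array((291.2,153))),tri(np.array((321.2,289.5)),np.array((258,172.5))))
E
```

```text
seats
[ 0.4211 -0.1285  0.0254] 0.17149363435609644 [ 0.421  -0.1281] [ 0.4214 -0.1287]
[ 0.4419 -0.1762  0.0246] 0.16946087744221927 [ 0.4419 -0.1753] [ 0.4422 -0.1762]
[ 0.4612 -0.2203  0.025 ] 0.17430723399337467 [ 0.4611 -0.2195] [ 0.4615 -0.2203]
corners
[ 0.4369 -0.0882  0.0275] 0.05231285563766619 [ 0.4367 -0.0889] [ 0.4369 -0.0881]
[ 0.3807 -0.114   0.0219] 0.35224090229900185 [ 0.3821 -0.1121] [ 0.3799 -0.1136]
[ 0.4982 -0.2287  0.0278] 0.1908432415818595 [ 0.4978 -0.2297] [ 0.4989 -0.2291]
[ 0.4438 -0.2536  0.0246] 0.007165952454329272 [ 0.444  -0.2526] [ 0.4438 -0.2534]
0 ('side', 'top') [ 0.4805 -0.0515] 0.25734705330696184
0 ('side',) [ 0.4801 -0.0521] 0.14700939576808494
0 ('top',) [ 0.4805 -0.0515] 0.10875264270613108
  free z [ 0.4805 -0.0515 -0.0029] 0.24955839938450042
1 ('side', 'top') [0.4164 0.0519] 0.28182686877300345
1 ('side',) [0.4155 0.0508] 0.1304095938821621
1 ('top',) [0.4166 0.0515] 0.14474034620505993
  free z [ 0.4162  0.0515 -0.0014] 0.27874699790041063
2 ('side', 'top') [ 0.4503 -0.0033] 0.3477593978303931
2 ('side',) [ 0.4498 -0.0035] 0.2052271192979072
2 ('top',) [ 0.4504 -0.0036] 0.1329944938585345
  free z [ 0.4499 -0.0039  0.0024] 0.3522126092710536
bottles top cap on planes [ 0.5483 -0.0006] [ 0.5475 -0.0036] [0.5072 0.0719] [0.5048 0.0659]
tri caps (array([ 0.5484, -0.0029,  0.0613]), np.float64(0.11928481431647242)) (array([0.5064, 0.0683, 0.0591]), np.float64(0.08735276449297658))
```

>>> play_rows --pt "0.6 0 0 0 0 0 -0.18" --pt "0.6 0 0 0 0 0 -0.18" --pt "0.6 0 0 0 0 0 -0.18" --pt "0.6 0 0 0 0 0 -0.18" --pt "0.6 0 0 0 0 0 -0.18" --pt "0.6 0 0 0 0 0 -0.18" --pt "0.6 0 0 0 0 0 -0.18" --pt "0.6 0 0 0 0 0 -0.18" --grip_force 20

```text
clock: 1.1
tool_pos: [0.2575, -0.5655, 0.234]
eef_rot: [0.985, 0.172, -0.002, -0.005]
contact_force: [0.3, -0.1, -0.5]
opening: 0.602
```

```bash
cat >> h.py <<'E'
from scipy.spatial.transform import Rotation as Ro
W=[np.array([.4805,-.0515]),np.array([.4163,.0515]),np.array([.4501,-.0035])]
SEAT=[np.array([.4211,-.1283]),np.array([.4420,-.1759]),np.array([.4613,-.2201])]
YAW=np.arctan2(.400,.9165) # jaw direction
def go(x,y,z):
    s=r.get_state(); R=Ro.from_quat(s["eef_rot"])
    X=R.as_matrix()[:,0]; Rt=Ro.from_matrix(np.c_[[np.cos(YAW),np.sin(YAW),0],[np.sin(YAW),-np.cos(YAW),0],[0,0,-1]])
    d=np.array([x,y,z])-s["tool_pos"]
    print("t %.2f"%s["clock"],"pos",np.round(s["tool_pos"],4),"open %.3f"%s["opening"],"F",np.round(s["contact_force"],1),"q",np.round(s["q"],2))
    print(" tool shift mm",np.round(R.inv().apply(d)*1000,1),"turn",np.round((R.inv()*Rt).as_rotvec(),3), " shift if already turned",np.round(Rt.inv().apply(d)*1000,1))
E
python3 -c "
from h import *
go(*W[0],.12)"
```

```text
t 1.10 pos [ 0.2575 -0.5655  0.234 ] open 0.602 F [ 0.3 -0.1 -0.5] q [ 1.4   0.75 -0.61  1.56  0.48  1.    0.99]
 tool shift mm [ 384.3 -406.8  116.9] turn [-0.01   0.003 -0.066]  shift if already turned [ 410.  -381.8  114. ]
```

>>> play_rows --pt "0.6 45 -48 5 0 0 -0.03" --pt "0.6 48 -47 5 0 0 -0.02" --pt "0.6 49 -47 5 0 0 -0.01" --pt "0.6 50 -47 5 0 0 0" --pt "0.6 50 -47 5 0 0 0" --pt "0.6 50 -47 5 0 0 0" --pt "0.6 50 -47 5 0 0 0" --pt "0.6 50 -47 5 0 0 0"

```text
clock: 2.1
tool_pos: [0.4585, -0.1075, 0.1968]
eef_rot: [0.981, 0.195, -0.002, -0.005]
contact_force: [0.4, -0.2, -0.7]
opening: 0.6
```

```bash
python3 -c "
from h import *
go(*W[0],.10)"
```

```text
t 2.10 pos [ 0.4585 -0.1075  0.1968] open 0.600 F [ 0.4 -0.2 -0.7] q [ 0.48  0.61 -0.54  2.05  0.5   0.63 -0.  ]
 tool shift mm [ 41.9 -42.3  97.2] turn [-0.01   0.002 -0.018]  shift if already turned [ 42.5 -42.5  96.8]
```

>>> play_rows --pt "0.6 15 -15 20 -0.01 0 -0.02" --pt "0.6 15 -15 20 0 0 0" --pt "0.6 12 -12 20 0 0 0" --pt "0.6 0 0 20 0 0 0" --pt "0.6 0 0 15 0 0 0" --pt "0.6 0 0 0 0 0 0" --pt "0.6 0 0 0 0 0 0" --pt "0.6 0 0 0 0 0 0"

```text
clock: 3.1
tool_pos: [0.4837, -0.0428, 0.0993]
eef_rot: [0.977, 0.211, 0.001, -0.001]
contact_force: [-0.8, 0.0, 0.2]
opening: 0.599
```

```bash
python3 -c "
from h import *
go(*W[0],.010)
for n in ('side','top'): cv2.imwrite(f'pics/{n}1.png',r.snapshot(n)[:,:,::-1])
crop('pics/side1.png',250,140,140,120,5,'pics/s1.png')
crop('pics/top1.png',270,130,100,100,6,'pics/t1.png')
"
```

```text
t 3.10 pos [ 0.4837 -0.0428  0.0993] open 0.599 F [-0.8  0.   0.2] q [ 0.21  0.77 -0.35  2.09  0.68  0.39 -0.26]
 tool shift mm [-6.7  6.7 89.3] turn [-0.001 -0.002  0.014]  shift if already turned [-6.4  6.6 89.3]
```

View pics/s1.png

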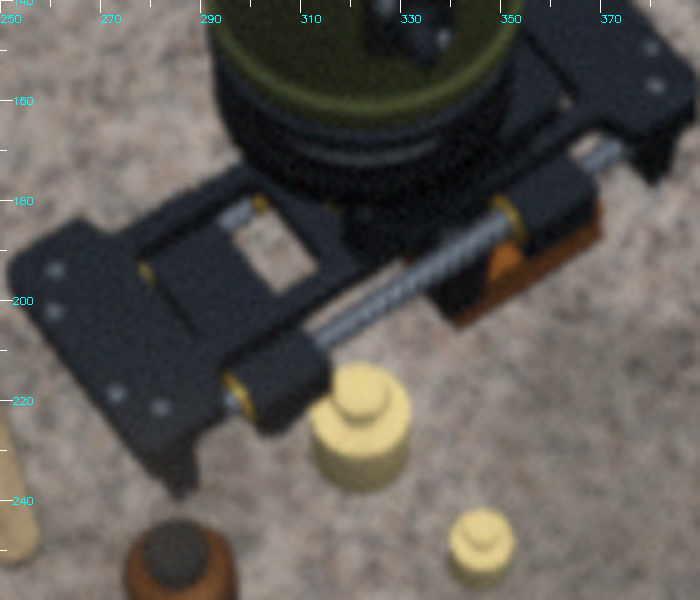

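View pics/t1.png

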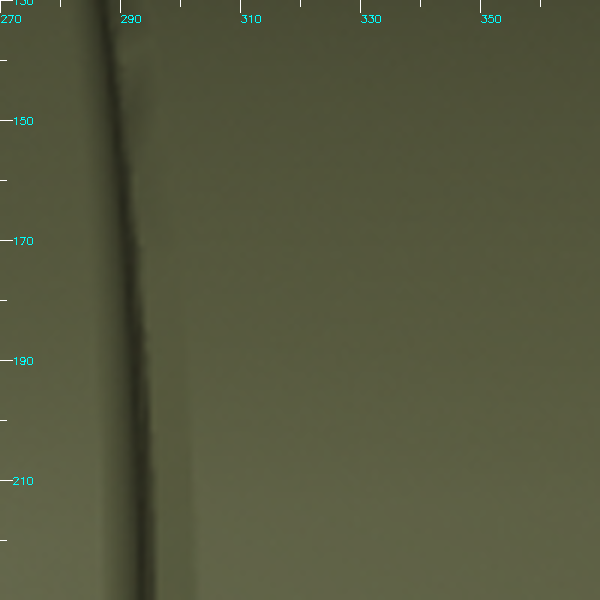

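The side view shows the weight (322,224) below the jaws, the small weight (346,249) off to the side, and the body's end near bottle_4's cap (285,250). I'll keep the grip high (tip at z 14 mm) so the body passes above the cap.

>>> play_rows --pt "0.6 -6.5 6.5 5 0 0 0.014" --pt "0.6 0 0 5 0 0 0" --pt "0.6 0 0 5 0 0 0" --pt "0.6 0 0 5 0 0 0" --pt "0.6 0 0 5 0 0 0" --pt "0.6 0 0 0 0 0 0" --pt "0.6 0 0 0 0 0 0" --pt "0.6 0 0 0 0 0 0"

```text
clock: 4.2
tool_pos: [0.4806, -0.0521, 0.0727]
eef_rot: [0.979, 0.204, 0.001, -0.001]
contact_force: [0.4, 0.1, 0.0]
opening: 0.601
```

```bash
python3 -c "
from h import *
go(*W[0],.014)
for n in ('side',): cv2.imwrite(f'pics/{n}2.png',r.snapshot(n)[:,:,::-1])
crop('pics/side2.png',250,160,140,120,5,'pics/s2.png')
"
```

```text
t 4.20 pos [ 0.4806 -0.0521  0.0727] open 0.601 F [0.4 0.1 0. ] q [ 0.19  0.82 -0.28  2.11  0.72  0.31 -0.3 ]
 tool shift mm [ 0.  -0.6 58.7] turn [-0.001 -0.003 -0.001]  shift if already turned [ 0.2 -0.6 58.7]
```

View pics/s2.png

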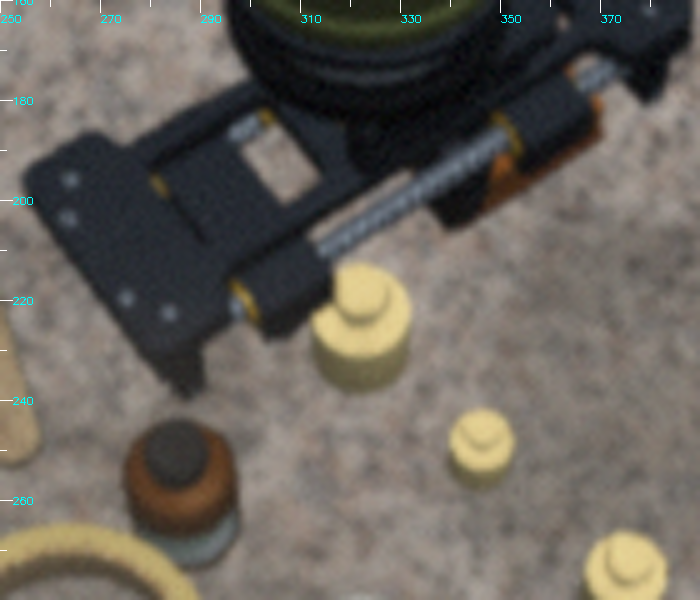

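>>> play_rows --pt "0.6 0 -0.6 8 0 0 0" --pt "0.6 0 0 8 0 0 0" --pt "0.6 0 0 8 0 0 0" --pt "0.6 0 0 8 0 0 0" --pt "0.6 0 0 8 0 0 0" --pt "0.6 0 0 8 0 0 0" --pt "0.6 0 0 8 0 0 0" --pt "0.6 0 0 0 0 0 0"

```text
clock: 5.25
tool_pos: [0.4804, -0.0512, 0.0123]
eef_rot: [0.979, 0.204, 0.001, -0.001]
contact_force: [0.7, 1.1, -0.4]
opening: 0.6
```

```bash
python3 -c "
from h import *
go(*W[0],.014)
for n in ('side',): cv2.imwrite(f'pics/{n}3.png',r.snapshot(n)[:,:,::-1])
crop('pics/side3.png',250,160,140,120,5,'pics/s3.png')
"
```

```text
t 5.25 pos [ 0.4804 -0.0512  0.0123] open 0.600 F [ 0.7  1.1 -0.4] q [ 0.08  0.93 -0.11  2.12  0.8   0.12 -0.37]
 tool shift mm [ 0.   0.3 -1.7] turn [-0.001 -0.002 -0.001]  shift if already turned [ 0.   0.3 -1.7]
```

View pics/s3.png

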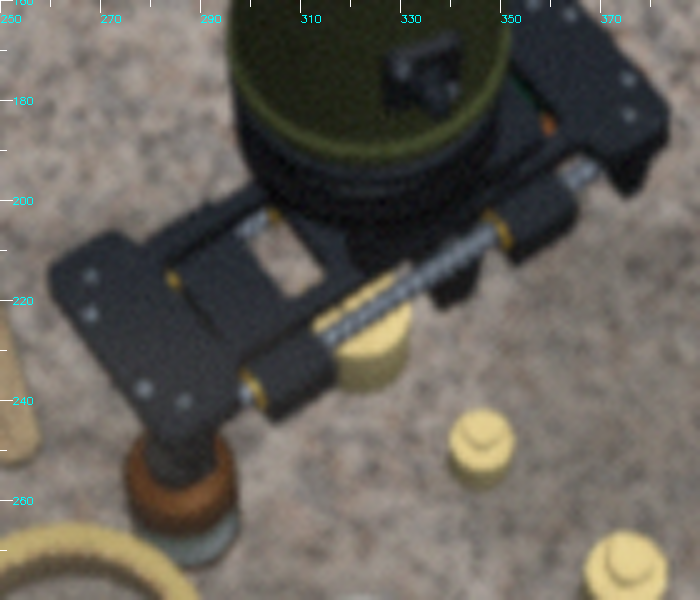

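>>> play_rows --pt "0.5 0 0 -1.5 0 0 0" --pt "0.45 0 0 0 0 0 0" --pt "0.4 0 0 0 0 0 0" --pt "0.35 0 0 0 0 0 0" --pt "0.3 0 0 0 0 0 0" --pt "0.3 0 0 0 0 0 0" --pt "0.3 0 0 0 0 0 0" --pt "0.3 0 0 0 0 0 0" --grip_force 25

```text
clock: 6.3
tool_pos: [0.4812, -0.0513, 0.015]
eef_rot: [0.979, 0.204, 0.002, -0.001]
contact_force: [0.1, -0.4, -0.6]
opening: 0.353
```

>>> play_rows --pt "0.3 0 0 -3 0 0 0" --pt "0.3 0 0 -6 0 0 0" --pt "0.3 0 0 -10 0 0 0" --pt "0.3 0 0 -15 0 0 0" --pt "0.3 0 0 -15 0 0 0" --pt "0.3 0 0 -15 0 0 0" --pt "0.3 0 0 0 0 0 0" --pt "0.3 0 0 0 0 0 0"

```text
clock: 7.3
tool_pos: [0.4788, -0.0527, 0.0825]
eef_rot: [0.979, 0.203, 0.0, -0.001]
contact_force: [0.7, -0.2, -5.6]
opening: 0.353
```

```bash
python3 -c "
from h import *
go(*SEAT[0],.08)
for n in ('side',): cv2.imwrite(f'pics/{n}4.png',r.snapshot(n)[:,:,::-1])
crop('pics/side4.png',250,160,140,120,5,'pics/s4.png')
"
```

```text
t 7.30 pos [ 0.4788 -0.0527  0.0825] open 0.353 F [ 0.7 -0.2 -5.6] q [ 0.2   0.8  -0.31  2.11  0.72  0.34 -0.29]
 tool shift mm [-83.   46.5   2.4] turn [-0.001 -0.001 -0.002]  shift if already turned [-83.1  46.3   2.5]
```

View pics/s4.png

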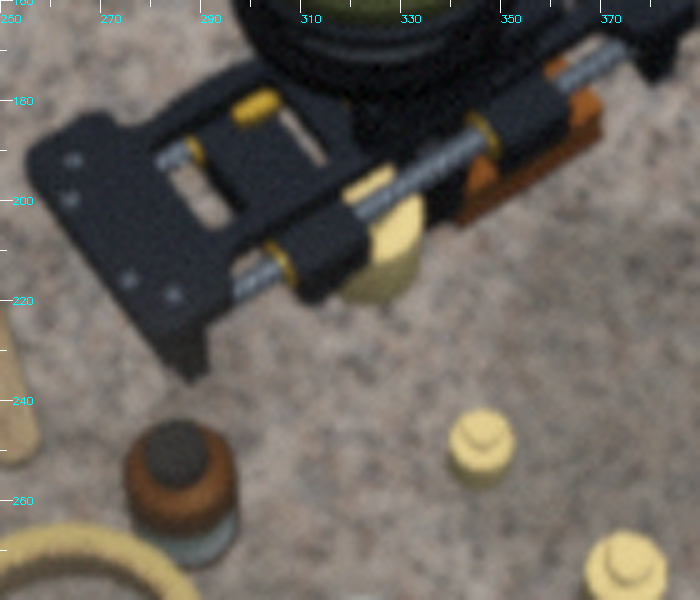

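Weight_0 is lifted (z force −5.6 N) and bottle_4 stands undisturbed at (285,250). Moving over seat_0.

>>> play_rows --pt "0.3 -6 3 0 0 0 0" --pt "0.3 -12 7 0 0 0 0" --pt "0.3 -16 9 0 0 0 0" --pt "0.3 -16 9 0 0 0 0" --pt "0.3 -14 8 0 0 0 0" --pt "0.3 -8 4 0 0 0 0" --pt "0.3 -3 1 0 0 0 0" --pt "0.3 0 0 0 0 0 0"

```text
clock: 8.35
tool_pos: [0.4207, -0.1261, 0.0815]
eef_rot: [0.979, 0.202, -0.002, -0.0]
contact_force: [0.1, 0.7, -4.9]
opening: 0.356
```

```bash
python3 -c "
from h import *
go(*SEAT[0],.043)
for n in ('side',): cv2.imwrite(f'pics/{n}5.png',r.snapshot(n)[:,:,::-1])
crop('pics/side5.png',280,90,120,110,5,'pics/s5.png')
"
```

```text
t 8.35 pos [ 0.4207 -0.1261  0.0815] open 0.356 F [ 0.1  0.7 -4.9] q [ 0.33  0.78 -0.22  2.23  0.82  0.22 -0.24]
 tool shift mm [-0.4  2.2 38.5] turn [-0.001  0.003 -0.005]  shift if already turned [-0.5  2.2 38.5]
```

View pics/s5.png

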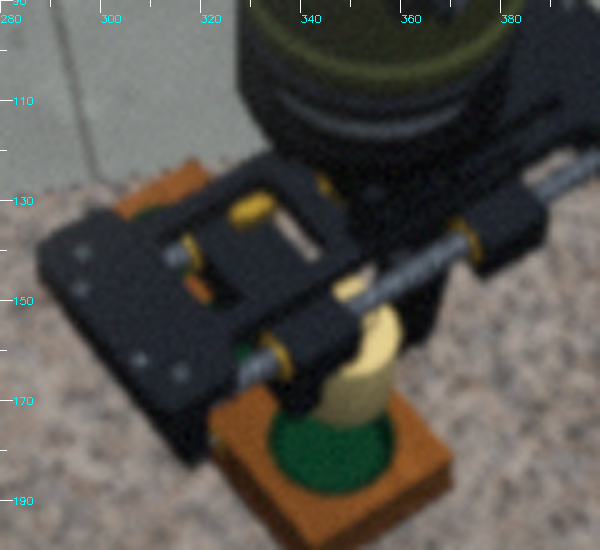

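```bash
cat >> h.py <<'E'
def overlay(src,out,x0,y0,w,h,s,circles,n="side"):
    im=cv2.imread(src)[y0:y0+h,x0:x0+w]
    im=cv2.resize(im,None,fx=s,fy=s,interpolation=cv2.INTER_CUBIC)
    th=np.linspace(0,2*np.pi,60)
    for (x,y,z,R,col) in circles:
        p=proj(n,np.c_[x+R*np.cos(th),y+R*np.sin(th),np.full(60,z)])
        p=(p-[x0,y0]+.5)*s-.5
        cv2.polylines(im,[np.round(p*8).astype(np.int32)],True,col,1,cv2.LINE_AA,3)
    cv2.imwrite(out,im)
E
python3 -c "
from h import *
x,y=.4207,-.1261
overlay('pics/side5.png','pics/o5.png',310,130,70,70,8,[(x,y,.0668,.0165,(255,0,255)),(x,y,.1048,.0165,(255,0,255)),(*SEAT[0],.026,.0225,(255,255,0))])"
```

```text
(no output)
```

View pics/o5.png

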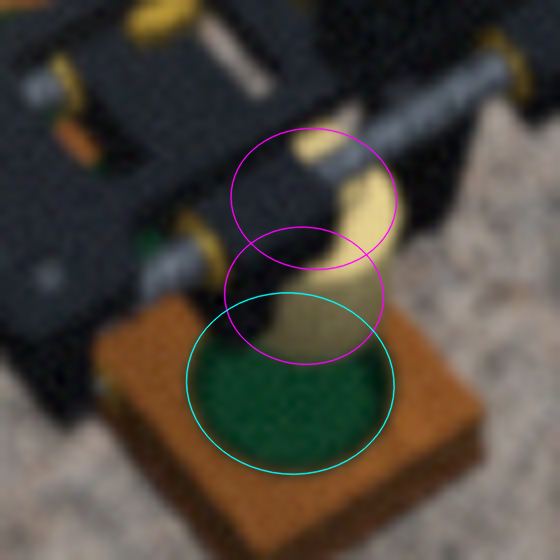

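>>> play_rows --pt "0.3 -0.2 2.8 5 0 0 0" --pt "0.3 0 0 6 0 0 0" --pt "0.3 0 0 6 0 0 0" --pt "0.3 0 0 6 0 0 0" --pt "0.3 0 0 5 0 0 0" --pt "0.3 0 0 3 0 0 0" --pt "0.3 0 0 0 0 0 0" --pt "0.3 0 0 0 0 0 0"

```text
clock: 9.4
tool_pos: [0.4235, -0.1269, 0.0479]
eef_rot: [0.979, 0.204, -0.001, -0.001]
contact_force: [0.3, -0.8, -5.8]
opening: 0.353
```

```bash
python3 -c "
from h import *
go(*SEAT[0],.033)
for n in ('side',): cv2.imwrite(f'pics/{n}6.png',r.snapshot(n)[:,:,::-1])
s=r.get_state()['tool_pos']; x,y,z=s
overlay('pics/side6.png','pics/o6.png',310,130,70,70,8,[(x,y,z-.015,.0165,(255,0,255)),(x,y,z+.023,.0165,(255,0,255)),(*SEAT[0],.026,.0225,(255,255,0))])"
```

```text
t 9.40 pos [ 0.4235 -0.1269  0.0479] open 0.353 F [ 0.3 -0.8 -5.8] q [ 0.25  0.85 -0.1   2.24  0.89  0.09 -0.29]
 tool shift mm [-2.8  0.4 14.9] turn [-0.002  0.001 -0.001]  shift if already turned [-2.8  0.3 14.9]
```

View pics/o6.png

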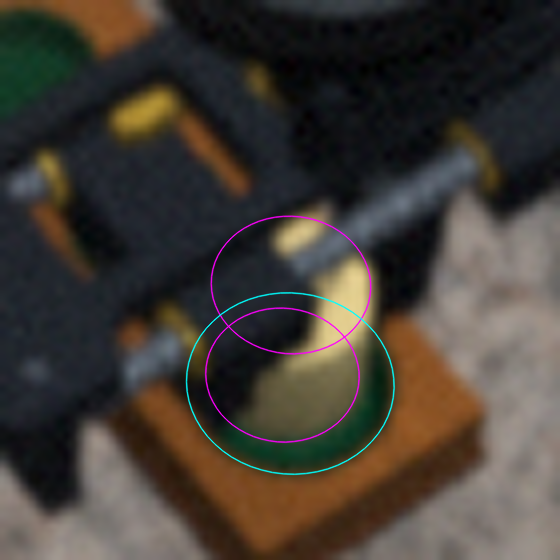

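>>> play_rows --pt "0.3 -2.2 1.0 0 0 0 0" --pt "0.3 -0.5 0.2 1 0 0 0" --pt "0.3 0 0 1 0 0 0" --pt "0.3 0 0 1 0 0 0" --pt "0.3 0 0 1 0 0 0" --pt "0.3 0 0 0 0 0 0" --pt "0.3 0 0 0 0 0 0" --pt "0.3 0 0 0 0 0 0"

```text
clock: 10.45
tool_pos: [0.4217, -0.1293, 0.0439]
eef_rot: [0.979, 0.204, -0.0, -0.001]
contact_force: [0.8, 0.3, -5.2]
opening: 0.354
```

```bash
python3 -c "
from h import *
go(*SEAT[0],.033)
"
```

```text
t 10.45 pos [ 0.4217 -0.1293  0.0439] open 0.354 F [ 0.8  0.3 -5.2] q [ 0.24  0.86 -0.07  2.24  0.92  0.07 -0.31]
 tool shift mm [-0.1 -1.1 10.9] turn [-0.002  0.    -0.001]  shift if already turned [-0.1 -1.2 10.9]
```

>>> play_rows --pt "0.3 0 -0.2 1 0 0 0" --pt "0.3 0 0 1 0 0 0" --pt "0.3 0 0 1 0 0 0" --pt "0.3 0 0 1 0 0 0" --pt "0.3 0 0 1 0 0 0" --pt "0.3 0 0 0 0 0 0" --pt "0.3 0 0 0 0 0 0" --pt "0.3 0 0 0 0 0 0"

```text
clock: 11.45
tool_pos: [0.4217, -0.1291, 0.0386]
eef_rot: [0.979, 0.204, -0.0, -0.001]
contact_force: [-1.1, -0.2, -4.9]
opening: 0.352
```

```bash
python3 -c "
from h import *
go(*SEAT[0],.033)
for n in ('side',): cv2.imwrite(f'pics/{n}7.png',r.snapshot(n)[:,:,::-1])
s=r.get_state()['tool_pos']; x,y,z=s
overlay('pics/side7.png','pics/o7.png',310,130,70,70,8,[(x,y,z-.015,.0165,(255,0,255)),(x,y,z+.023,.0165,(255,0,255)),(*SEAT[0],.026,.0225,(255,255,0))])"
```

```text
t 11.45 pos [ 0.4217 -0.1291  0.0386] open 0.352 F [-1.1 -0.2 -4.9] q [ 0.23  0.87 -0.06  2.25  1.    0.05 -0.4 ]
 tool shift mm [-0.2 -0.9  5.6] turn [-0.002  0.    -0.001]  shift if already turned [-0.2 -0.9  5.6]
```

View pics/o7.png

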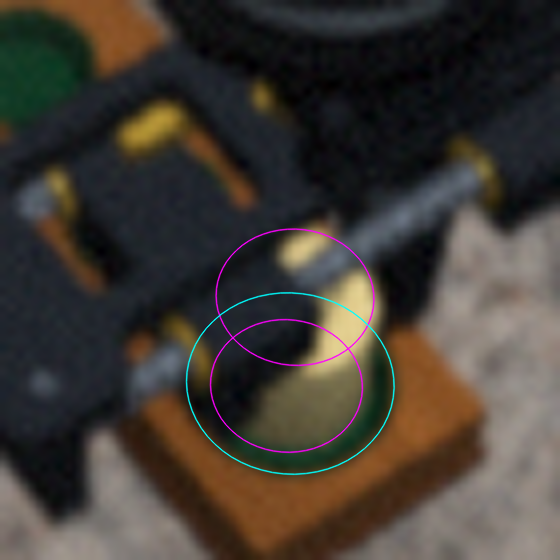

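>>> play_rows --pt "0.3 0 0 0 0.02 -0.023 0" --pt "0.3 0 0 0 0 0 0" --pt "0.3 0 0 1 0 0 0" --pt "0.3 0 0 1 0 0 0" --pt "0.3 0 0 0 0 0 0" --pt "0.3 0 0 0 0 0 0" --pt "0.3 0 0 0 0 0 0" --pt "0.3 0 0 0 0 0 0"

```text
clock: 12.5
tool_pos: [0.4206, -0.1289, 0.0364]
eef_rot: [0.979, 0.204, -0.014, -0.008]
contact_force: [0.9, -0.8, -4.3]
opening: 0.355
```

```bash
python3 -c "
from h import *
go(*SEAT[0],.033)
"
```

```text
t 12.50 pos [ 0.4206 -0.1289  0.0364] open 0.355 F [ 0.9 -0.8 -4.3] q [ 0.31  0.88 -0.18  2.22  0.99  0.16 -0.39]
 tool shift mm [ 0.8 -0.3  3.4] turn [-0.021  0.025  0.   ]  shift if already turned [ 0.7 -0.4  3.4]
```

>>> play_rows --pt "0.3 1.0 0 0 0 0 0" --pt "0.3 0 0 1 0 0 0" --pt "0.3 0 0 0 0 0 0" --pt "0.3 0 0 1 0 0 0" --pt "0.3 0 0 0 0 0 0" --pt "0.3 0 0 0 0 0 0" --pt "0.3 0 0 0 0 0 0" --pt "0.3 0 0 0 0 0 0"

```text
clock: 13.5
tool_pos: [0.4215, -0.1285, 0.0342]
eef_rot: [0.979, 0.204, -0.014, -0.008]
contact_force: [0.5, 0.1, -5.0]
opening: 0.354
```

```bash
python3 -c "
from h import *
go(*SEAT[0],.033)
"
```

```text
t 13.50 pos [ 0.4215 -0.1285  0.0342] open 0.354 F [ 0.5  0.1 -5. ] q [ 0.3   0.88 -0.17  2.21  0.99  0.16 -0.39]
 tool shift mm [-0.3 -0.3  1.2] turn [-0.021  0.025 -0.   ]  shift if already turned [-0.3 -0.3  1.2]
```

>>> play_rows --pt "0.3 0 0 0.7 0 0 0" --pt "0.3 0 0 0 0 0 0" --pt "0.3 0 0 0.6 0 0 0" --pt "0.3 0 0 0 0 0 0" --pt "0.3 0 0 0 0 0 0" --pt "0.3 0 0 0 0 0 0" --pt "0.3 0 0 0 0 0 0" --pt "0.3 0 0 0 0 0 0"

```text
clock: 14.5
tool_pos: [0.4215, -0.1284, 0.0332]
eef_rot: [0.979, 0.204, -0.014, -0.008]
contact_force: [-0.4, 0.9, -2.4]
opening: 0.354
```

>>> play_rows --pt "0.3 0 0 0.6 0 0 0" --pt "0.3 0 0 0 0 0 0" --pt "0.36 0 0 0 0 0 0" --pt "0.38 0 0 0 0 0 0" --pt "0.42 0 0 0 0 0 0" --pt "0.48 0 0 0 0 0 0" --pt "0.54 0 0 0 0 0 0" --pt "0.58 0 0 0 0 0 0"

```text
clock: 15.5
tool_pos: [0.4222, -0.1285, 0.0333]
eef_rot: [0.979, 0.204, -0.013, -0.007]
contact_force: [0.4, -0.0, 0.2]
opening: 0.582
```

>>> play_rows --pt "0.6 0 0 -2 0 0 0" --pt "0.6 0 0 -8 0 0 0" --pt "0.6 0 0 -15 0 0 0" --pt "0.6 0 0 -20 0 0 0" --pt "0.6 0 0 -20 -0.02 0.023 0" --pt "0.6 0 0 -10 0 0 0" --pt "0.6 0 0 0 0 0 0" --pt "0.6 0 0 0 0 0 0"

```text
clock: 16.5
tool_pos: [0.4237, -0.1294, 0.1104]
eef_rot: [0.979, 0.204, -0.001, 0.0]
contact_force: [0.5, -0.3, -1.0]
opening: 0.604
```

```bash
python3 -c "
from h import *
go(*W[1],.12)
for n in ('side','top'): cv2.imwrite(f'pics/{n}8.png',r.snapshot(n)[:,:,::-1])
crop('pics/side8.png',280,90,140,110,5,'pics/s8.png')
"
```

```text
t 16.50 pos [ 0.4237 -0.1294  0.1104] open 0.604 F [ 0.5 -0.3 -1. ] q [ 0.45  0.73 -0.41  2.2   0.84  0.37 -0.26]
 tool shift mm [  65.6 -168.7   -9.7] turn [-0.     0.002 -0.   ]  shift if already turned [  65.6 -168.7   -9.6]
```

View pics/s8.png

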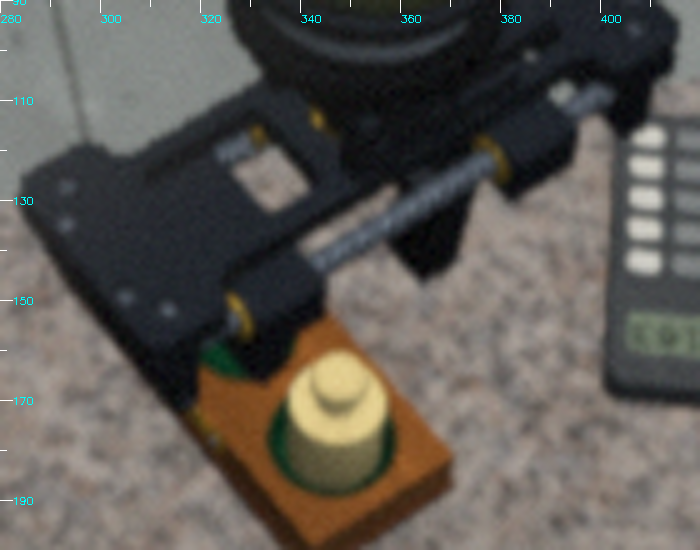

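Weight_0 stands upright in seat_0 (crop: knob at (347,168), base at (347,185)), with an even green rim around it. Next is weight_1, approached with the jaws along world y (yaw 90°) so the body stays clear of bottle_5 and any wrist tilt turns about the jaw axis.

>>> play_rows --pt "0.48 0 0 0 0 0 -0.165" --pt "0.48 0 0 0 0 0 -0.165" --pt "0.48 0 0 0 0 0 -0.165" --pt "0.48 0 0 0 0 0 -0.165" --pt "0.48 0 0 0 0 0 -0.165" --pt "0.48 0 0 0 0 0 -0.165" --pt "0.48 0 0 0 0 0 -0.165" --pt "0.48 0 0 0 0 0 0"

```text
clock: 17.6
tool_pos: [0.4219, -0.1286, 0.1059]
eef_rot: [0.695, 0.719, -0.003, -0.004]
contact_force: [0.4, 0.2, 0.0]
opening: 0.478
```

```bash
sed -i 's/^def go(x,y,z):/def go(x,y,z,YAW=YAW):/' h.py; python3 -c "
from h import *
go(*W[1],.10,np.pi/2)
"
```

```text
t 17.60 pos [ 0.4219 -0.1286  0.1059] open 0.478 F [0.4 0.2 0. ] q [ 0.63  0.81 -0.72  2.19  1.08  0.57  0.67]
 tool shift mm [180.2   0.4   6.2] turn [-0.01  -0.002  0.033]  shift if already turned [180.1  -5.6   5.9]
```

>>> play_rows --pt "0.48 15 -1 0 0 0 0.01" --pt "0.48 25 -1 0 0 0 0.01" --pt "0.48 30 -1 1 0 0 0.01" --pt "0.48 30 -1 1 0 0 0" --pt "0.48 30 -1 1 0 0 0" --pt "0.48 25 0 1 0 0 0" --pt "0.48 15 0 1 0 0 0" --pt "0.48 5 0 1 0 0 0"

```text
clock: 18.6
tool_pos: [0.4173, 0.0516, 0.0978]
eef_rot: [0.717, 0.697, -0.004, -0.005]
contact_force: [0.2, -0.6, -0.1]
opening: 0.479
```

```bash
python3 -c "
from h import *
go(*W[1],.012,np.pi/2)
for n in ('side',): cv2.imwrite(f'pics/{n}9.png',r.snapshot(n)[:,:,::-1])
crop('pics/side9.png',270,190,140,120,5,'pics/s9.png')
"
```

```text
t 18.60 pos [0.4173 0.0516 0.0978] open 0.479 F [ 0.2 -0.6 -0.1] q [ 0.19  0.81 -0.68  2.26  1.16  0.51  0.1 ]
 tool shift mm [-0.2  0.2 85.8] turn [-0.014 -0.001 -0.028]  shift if already turned [-0.1 -1.  85.8]
```

View pics/s9.png

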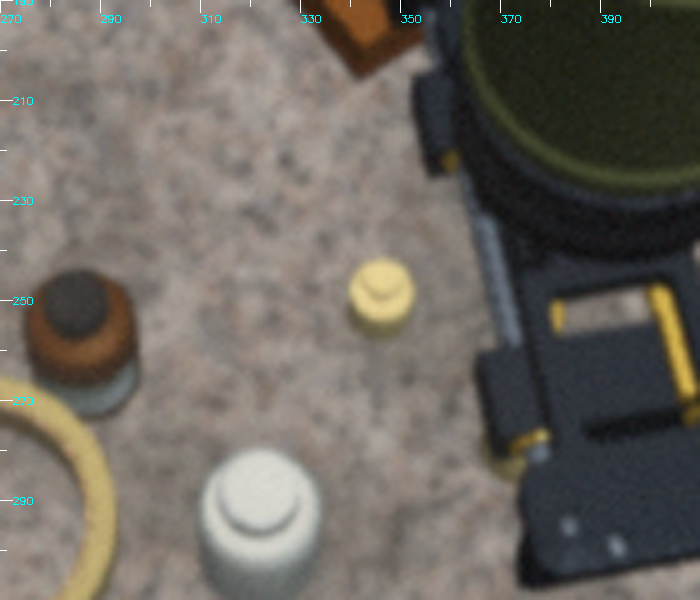

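>>> play_rows --pt "0.48 0 -1 6 -0.014 0 -0.028" --pt "0.48 0 0 8 0 0 0" --pt "0.48 0 0 8 0 0 0" --pt "0.48 0 0 8 0 0 0" --pt "0.48 0 0 8 0 0 0" --pt "0.48 0 0 5 0 0 0" --pt "0.48 0 0 0 0 0 0" --pt "0.48 0 0 0 0 0 0"

```text
clock: 19.65
tool_pos: [0.416, 0.0452, 0.0527]
eef_rot: [0.713, 0.701, -0.002, 0.001]
contact_force: [0.3, 0.6, -0.0]
opening: 0.483
```

```bash
python3 -c "
from h import *
go(*W[1],.012,np.pi/2)
"
```

```text
t 19.65 pos [0.416  0.0452 0.0527] open 0.483 F [ 0.3  0.6 -0. ] q [ 0.14  0.89 -0.59  2.29  1.46  0.45 -0.16]
 tool shift mm [ 6.5  0.2 40.7] turn [-0.001  0.004 -0.017]  shift if already turned [ 6.3  0.3 40.7]
```

>>> play_rows --pt "0.48 6.3 0.2 0 0 0 -0.017" --pt "0.48 0.5 0 2 0 0 0" --pt "0.48 0.5 0 3 0 0 0" --pt "0.48 0.5 0 3 0 0 0" --pt "0.48 0.5 0 3 0 0 0" --pt "0.48 0 0 0 0 0 0" --pt "0.48 0 0 0 0 0 0" --pt "0.48 0 0 0 0 0 0"

```text
clock: 20.65
tool_pos: [0.4166, 0.0541, 0.0413]
eef_rot: [0.707, 0.708, -0.002, 0.001]
contact_force: [0.2, -0.1, -0.4]
opening: 0.482
```

```bash
python3 -c "
from h import *
go(*W[1],.012,np.pi/2)
"
```

```text
t 20.65 pos [0.4166 0.0541 0.0413] open 0.482 F [ 0.2 -0.1 -0.4] q [ 0.12  0.92 -0.59  2.29  1.52  0.46 -0.21]
 tool shift mm [-2.5 -0.3 29.3] turn [-0.     0.004  0.001]  shift if already turned [-2.6 -0.3 29.3]
```

>>> play_rows --pt "0.48 -2.5 -0.2 0 0 0 0" --pt "0.48 0 0 4 0 0 0" --pt "0.48 0.2 0 4 0 0 0" --pt "0.48 0.3 0 4 0 0 0" --pt "0.48 0.3 0 4 0 0 0" --pt "0.48 0.3 0 4 0 0 0" --pt "0.48 0 0 0 0 0 0" --pt "0.48 0 0 0 0 0 0"

```text
clock: 21.65
tool_pos: [0.4163, 0.0525, 0.0196]
eef_rot: [0.707, 0.707, -0.002, 0.001]
contact_force: [0.8, 0.5, -0.4]
opening: 0.477
```

```bash
python3 -c "
from h import *
go(*W[1],.012,np.pi/2)
"
```

```text
t 21.65 pos [0.4163 0.0525 0.0196] open 0.477 F [ 0.8  0.5 -0.4] q [ 0.12  0.97 -0.6   2.29  1.63  0.49 -0.31]
 tool shift mm [-1.  -0.   7.6] turn [-0.001  0.004  0.001]  shift if already turned [-1.  -0.   7.6]
```

>>> play_rows --pt "0.48 -1 0 2.5 0 0 0" --pt "0.48 0 0 2.5 0 0 0" --pt "0.48 0 0 2 0 0 0" --pt "0.48 0 0 0 0 0 0" --pt "0.44 0 0 0 0 0 0" --pt "0.4 0 0 0 0 0 0" --pt "0.36 0 0 0 0 0 0" --pt "0.32 0 0 0 0 0 0" --grip_force 20

```text
clock: 22.65
tool_pos: [0.4166, 0.0514, 0.0125]
eef_rot: [0.707, 0.707, -0.001, 0.001]
contact_force: [-1.2, -0.1, 0.3]
opening: 0.323
```

>>> play_rows --pt "0.28 0 0 0 0 0 0" --pt "0.22 0 0 0 0 0 0" --pt "0.22 0 0 0 0 0 0" --pt "0.22 0 0 0 0 0 0" --pt "0.22 0 0 0 0 0 0" --pt "0.22 0 0 0 0 0 0" --pt "0.22 0 0 0 0 0 0" --pt "0.22 0 0 0 0 0 0"

```text
clock: 23.65
tool_pos: [0.4166, 0.0516, 0.0125]
eef_rot: [0.707, 0.707, -0.001, 0.001]
contact_force: [-0.2, 1.0, -0.2]
opening: 0.281
```

```bash
python3 -c "
from h import *
go(*W[1],.012,np.pi/2)
for n in ('side',): cv2.imwrite(f'pics/{n}10.png',r.snapshot(n)[:,:,::-1])
crop('pics/side10.png',290,190,120,120,5,'pics/s10.png')
"
```

```text
t 23.65 pos [0.4166 0.0516 0.0125] open 0.281 F [-0.2  1.  -0.2] q [ 0.13  0.99 -0.6   2.29  1.67  0.5  -0.34]
 tool shift mm [-0.1 -0.3  0.5] turn [0.    0.004 0.001]  shift if already turned [-0.1 -0.3  0.5]
```

View pics/s10.png

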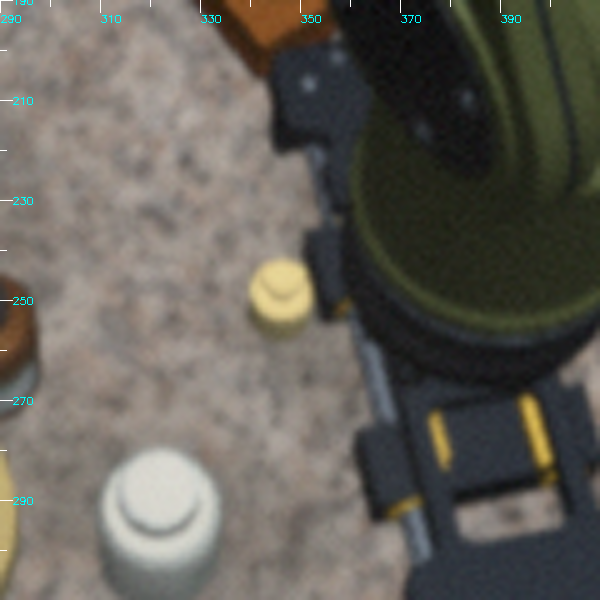

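Opening 0.281 (24.7 mm) fits the 26 mm weight, with the same reading offset as before. Lifting.

>>> play_rows --pt "0.22 0 0 -3 0 0 0" --pt "0.22 0 0 -6 0 0 0" --pt "0.22 0 0 -10 0 0 0" --pt "0.22 0 0 -15 0 0 0" --pt "0.22 0 0 -18 0 0 0" --pt "0.22 0 0 -18 0 0 0" --pt "0.22 0 0 -15 0 0 0" --pt "0.22 0 0 -5 0 0 0"

```text
clock: 24.7
tool_pos: [0.4156, 0.0517, 0.1068]
eef_rot: [0.707, 0.708, -0.002, 0.001]
contact_force: [0.3, -0.3, -2.8]
opening: 0.274
```

```bash
python3 -c "
from h import *
go(*SEAT[1],.105,np.pi/2)
"
```

```text
t 24.70 pos [0.4156 0.0517 0.1068] open 0.274 F [ 0.3 -0.3 -2.8] q [ 0.16  0.77 -0.65  2.27  1.15  0.49  0.14]
 tool shift mm [-227.7   26.1    2.8] turn [-0.     0.004  0.002]  shift if already turned [-227.6   26.4    1.8]
```

>>> play_rows --pt "0.22 -12 1 0 0 0 0" --pt "0.22 -25 3 0 0 0 0" --pt "0.22 -35 4 0 0 0 0" --pt "0.22 -40 5 0 0 0 0" --pt "0.22 -40 5 0 0 0 0" --pt "0.22 -35 4 0 0 0 0" --pt "0.22 -25 3 0 0 0 0" --pt "0.22 -12 1 0 0 0 0"

```text
clock: 25.7
tool_pos: [0.4383, -0.1855, 0.1029]
eef_rot: [0.707, 0.707, -0.005, -0.001]
contact_force: [-0.3, -0.7, -2.0]
opening: 0.274
```

>>> play_rows --pt "0.22 0 0 0 0 0 0.165" --pt "0.22 0 0 0 0 0 0.165" --pt "0.22 0 0 0 0 0 0.165" --pt "0.22 0 0 0 0 0 0.165" --pt "0.22 0 0 0 0 0 0.165" --pt "0.22 0 0 0 0 0 0.165" --pt "0.22 0 0 0 0 0 0.165" --pt "0.22 0 0 0 0 0 0"

```text
clock: 26.7
tool_pos: [0.4283, -0.1954, 0.096]
eef_rot: [0.983, 0.183, -0.014, 0.001]
contact_force: [0.6, -0.1, -1.7]
opening: 0.272
```

```bash
python3 -c "
from h import *
go(*SEAT[1],.075)
"
```

```text
t 26.70 pos [ 0.4283 -0.1954  0.096 ] open 0.272 F [ 0.6 -0.1 -1.7] q [ 0.56  0.78 -0.39  2.11  0.76  0.42 -0.08]
 tool shift mm [ 20.4 -13.2  20.5] turn [-0.003  0.027 -0.044]  shift if already turned [ 20.4 -12.4  21. ]
```

>>> play_rows --pt "0.22 8 -5 3 -0.003 0.027 -0.044" --pt "0.22 8 -5 4 0 0 0" --pt "0.22 4 -3 4 0 0 0" --pt "0.22 0 0 4 0 0 0" --pt "0.22 0 0 3 0 0 0" --pt "0.22 0 0 0 0 0 0" --pt "0.22 0 0 0 0 0 0" --pt "0.22 0 0 0 0 0 0"

```text
clock: 27.7
tool_pos: [0.4403, -0.1768, 0.0754]
eef_rot: [0.978, 0.207, -0.002, 0.0]
contact_force: [-0.1, -0.5, -1.6]
opening: 0.278
```

```bash
python3 -c "
from h import *
go(*SEAT[1],.045)
for n in ('side',): cv2.imwrite(f'pics/{n}11.png',r.snapshot(n)[:,:,::-1])
x,y,z=r.get_state()['tool_pos']
overlay('pics/side11.png','pics/o11.png',290,110,90,70,8,[(x,y,z-.0125,.013,(255,0,255)),(x,y,z+.0175,.013,(255,0,255)),(*SEAT[1],.026,.019,(255,255,0))])"
```

```text
t 27.70 pos [ 0.4403 -0.1768  0.0754] open 0.278 F [-0.1 -0.5 -1.6] q [ 0.49  0.81 -0.34  2.13  0.82  0.33 -0.12]
 tool shift mm [ 2.  -0.2 30.4] turn [-0.001  0.004  0.006]  shift if already turned [ 1.9 -0.2 30.4]
```

View pics/o11.png

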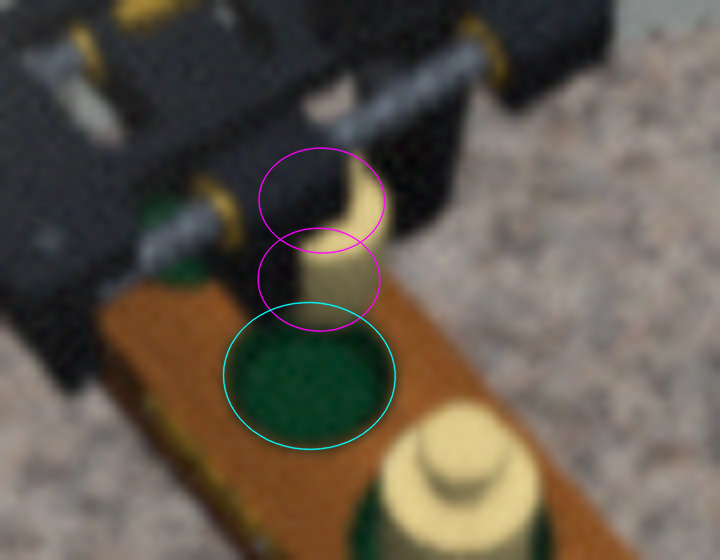

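>>> play_rows --pt "0.22 2.8 0.7 3 0 0 0.006" --pt "0.22 0 0 4 0 0 0" --pt "0.22 0 0 5 0 0 0" --pt "0.22 0 0 5 0 0 0" --pt "0.22 0 0 5 0 0 0" --pt "0.22 0 0 4 0 0 0" --pt "0.22 0 0 0 0 0 0" --pt "0.22 0 0 0 0 0 0"

```text
clock: 28.75
tool_pos: [0.4433, -0.1763, 0.0474]
eef_rot: [0.979, 0.204, -0.002, -0.0]
contact_force: [-0.0, -0.5, -1.9]
opening: 0.274
```

```bash
python3 -c "
from h import *
go(.4432,-.1763,.0305)
"
```

```text
t 28.75 pos [ 0.4433 -0.1763  0.0474] open 0.274 F [-0.  -0.5 -1.9] q [ 0.44  0.86 -0.26  2.13  0.87  0.26 -0.18]
 tool shift mm [-0.   0.  16.9] turn [-0.001  0.004  0.   ]  shift if already turned [-0.1 -0.  16.9]
```

>>> play_rows --pt "0.22 0 0 2 0 0 0" --pt "0.22 0 0 3 0 0 0" --pt "0.22 0 0 3 0 0 0" --pt "0.22 0 0 3 0 0 0" --pt "0.22 0 0 1 0 0 0" --pt "0.22 0 0 0 0 0 0" --pt "0.22 0 0 0 0 0 0" --pt "0.22 0 0 0 0 0 0"

```text
clock: 29.75
tool_pos: [0.4435, -0.1763, 0.0348]
eef_rot: [0.979, 0.204, -0.002, 0.0]
contact_force: [0.1, 0.2, -0.7]
opening: 0.277
```

```bash
python3 -c "
from h import *
go(.4432,-.1763,.0305)
for n in ('side',): cv2.imwrite(f'pics/{n}12.png',r.snapshot(n)[:,:,::-1])
x,y,z=r.get_state()['tool_pos']
overlay('pics/side12.png','pics/o12.png',290,110,90,70,8,[(x,y,z-.0125,.013,(255,0,255)),(*SEAT[1],.026,.019,(255,255,0))])"
```

```text
t 29.75 pos [ 0.4435 -0.1763  0.0348] open 0.277 F [ 0.1  0.2 -0.7] q [ 0.41  0.89 -0.21  2.13  0.9   0.21 -0.2 ]
 tool shift mm [-0.3 -0.2  4.3] turn [-0.001  0.004  0.   ]  shift if already turned [-0.3 -0.2  4.3]
```

View pics/o12.png

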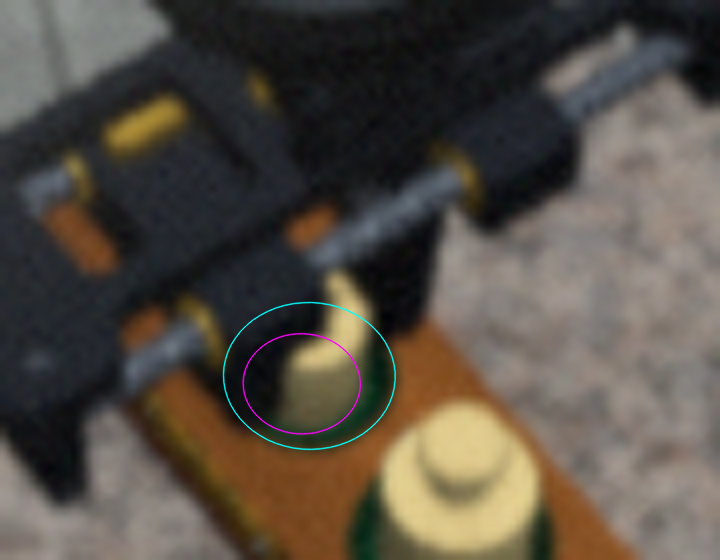

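>>> play_rows --pt "0.22 -1.0 0 0 0 0 0" --pt "0.22 0 0 1 0 0 0" --pt "0.22 0 0 0 0 0 0" --pt "0.22 0 0 1 0 0 0" --pt "0.22 0 0 0 0 0 0" --pt "0.22 0 0 0 0 0 0" --pt "0.22 0 0 0 0 0 0" --pt "0.22 0 0 0 0 0 0"

```text
clock: 30.8
tool_pos: [0.4426, -0.1768, 0.0327]
eef_rot: [0.979, 0.204, -0.002, 0.0]
contact_force: [-0.7, 0.2, -1.0]
opening: 0.275
```

>>> play_rows --pt "0.22 0 0 1 0 0 0" --pt "0.22 0 0 0 0 0 0" --pt "0.22 0 0 0.7 0 0 0" --pt "0.22 0 0 0 0 0 0" --pt "0.22 0 0 0 0 0 0" --pt "0.22 0 0 0 0 0 0" --pt "0.22 0 0 0 0 0 0" --pt "0.22 0 0 0 0 0 0"

```text
clock: 31.8
tool_pos: [0.4426, -0.1768, 0.031]
eef_rot: [0.979, 0.204, -0.002, 0.0]
contact_force: [0.3, 0.5, -0.8]
opening: 0.277
```

```bash
python3 -c "
from h import *
go(.4432,-.1763,.0305)
for n in ('side',): cv2.imwrite(f'pics/{n}13.png',r.snapshot(n)[:,:,::-1])
x,y,z=r.get_state()['tool_pos']
overlay('pics/side13.png','pics/o13.png',290,110,90,70,8,[(x,y,z-.0125,.013,(255,0,255)),(*SEAT[1],.026,.019,(255,255,0))])"
```

```text
t 31.80 pos [ 0.4426 -0.1768  0.031 ] open 0.277 F [ 0.3  0.5 -0.8] q [ 0.4   0.89 -0.2   2.14  0.91  0.2  -0.21]
 tool shift mm [ 0.7 -0.2  0.4] turn [-0.     0.003  0.   ]  shift if already turned [ 0.7 -0.2  0.5]
```

View pics/o13.png

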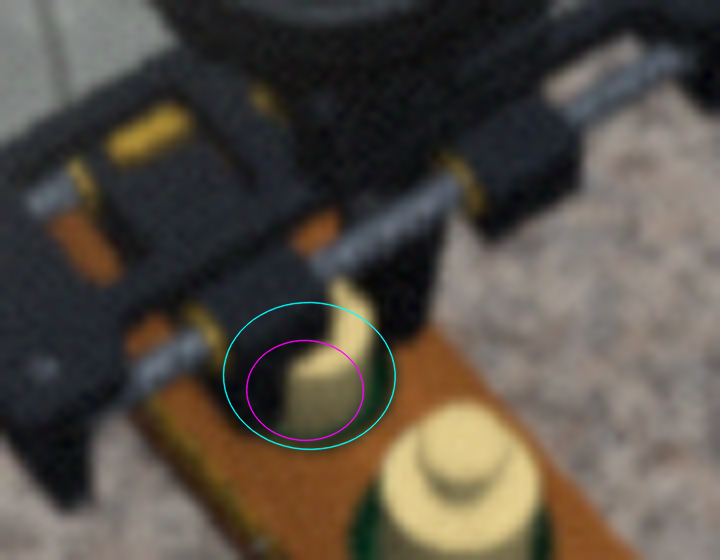

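>>> play_rows --pt "0.22 0 0 0.7 0 0 0" --pt "0.22 0 0 0 0 0 0" --pt "0.22 0 0 0 0 0 0" --pt "0.22 0 0 0 0 0 0" --pt "0.22 0 0 0 0 0 0" --pt "0.22 0 0 0 0 0 0" --pt "0.22 0 0 0 0 0 0" --pt "0.22 0 0 0 0 0 0"

```text
clock: 32.85
tool_pos: [0.4427, -0.1768, 0.0305]
eef_rot: [0.979, 0.204, -0.002, 0.0]
contact_force: [-0.9, -0.6, -0.4]
opening: 0.273
```

```bash
python3 -c "
from h import *
go(.4432,-.1763,.0305)"
```

```text
t 32.85 pos [ 0.4427 -0.1768  0.0305] open 0.273 F [-0.9 -0.6 -0.4] q [ 0.4   0.9  -0.19  2.14  0.91  0.19 -0.21]
 tool shift mm [ 0.7 -0.3  0. ] turn [-0.     0.003  0.   ]  shift if already turned [ 0.7 -0.3  0. ]
```

Height matches the floor (bottom at about 18 mm) and the weight is off the hand, so I'll release slowly.

>>> play_rows --pt "0.28 0 0 0.3 0 0 0" --pt "0.3 0 0 0 0 0 0" --pt "0.34 0 0 0 0 0 0" --pt "0.38 0 0 0 0 0 0" --pt "0.42 0 0 0 0 0 0" --pt "0.46 0 0 0 0 0 0" --pt "0.5 0 0 0 0 0 0" --pt "0.5 0 0 0 0 0 0"

```text
clock: 33.85
tool_pos: [0.443, -0.1769, 0.0302]
eef_rot: [0.979, 0.204, -0.001, 0.0]
contact_force: [-0.6, -0.3, -0.4]
opening: 0.501
```

>>> play_rows --pt "0.5 0 0 -2 0 0 0" --pt "0.5 0 0 -8 0 0 0" --pt "0.5 0 0 -15 0 0 0" --pt "0.5 0 0 -20 0 0 0" --pt "0.5 0 0 -20 0 0 0" --pt "0.5 0 0 -10 0 0 0" --pt "0.5 0 0 0 0 0 0" --pt "0.5 0 0 0 0 0 0"

```text
clock: 34.85
tool_pos: [0.4424, -0.1772, 0.1093]
eef_rot: [0.979, 0.204, -0.002, 0.001]
contact_force: [-0.1, 1.2, -0.3]
opening: 0.499
```

```bash
python3 -c "
from h import *
go(*W[2],.11,np.pi*-.25)
for n in ('side',): cv2.imwrite(f'pics/{n}14.png',r.snapshot(n)[:,:,::-1])
crop('pics/side14.png',280,90,110,110,5,'pics/s14.png')
"
```

```text
t 34.85 pos [ 0.4424 -0.1772  0.1093] open 0.499 F [-0.1  1.2 -0.3] q [ 0.55  0.76 -0.43  2.11  0.75  0.44 -0.07]
 tool shift mm [  76.5 -156.1   -1. ] turn [0.003 0.003 1.197]  shift if already turned [-117.4 -128.2   -0.7]
```

View pics/s14.png

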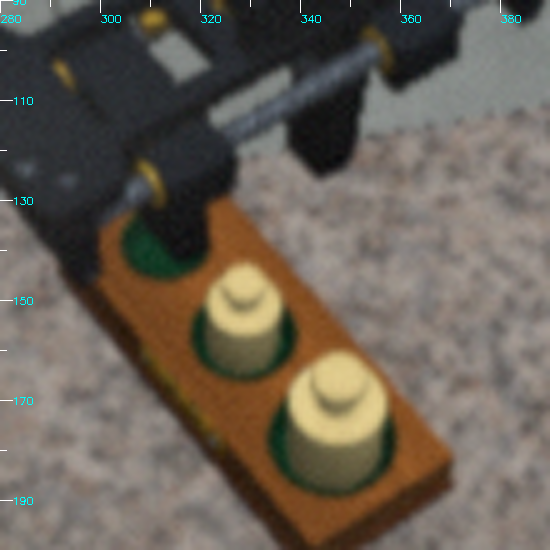

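Weights 0 and 1 stand upright in their seats (crop: (347,175) and (328,153)). Next is weight_2, with the jaws at yaw 100°.

>>> play_rows --pt "0.43 0 0 0 0 0 -0.167" --pt "0.43 0 0 0 0 0 -0.167" --pt "0.43 0 0 0 0 0 -0.167" --pt "0.43 0 0 0 0 0 -0.167" --pt "0.43 0 0 0 0 0 -0.167" --pt "0.43 0 0 0 0 0 -0.167" --pt "0.43 0 0 0 0 0 -0.167" --pt "0.43 0 0 0 0 0 -0.167"

```text
clock: 35.9
tool_pos: [0.4395, -0.1757, 0.1038]
eef_rot: [0.624, 0.781, -0.004, -0.005]
contact_force: [-0.0, 0.4, -0.1]
opening: 0.431
```

```bash
python3 -c "
from h import *
go(*W[2],.09,np.deg2rad(100))
"
```

```text
t 35.90 pos [ 0.4395 -0.1757  0.1038] open 0.431 F [-0.   0.4 -0.1] q [ 0.75  0.85 -0.78  2.1   1.04  0.67  1.02]
 tool shift mm [165.6  48.7  13.6] turn [-0.013 -0.002  0.049]  shift if already turned [167.8  40.4  13.8]
```

>>> play_rows --pt "0.43 15 4 0 -0.006 0 0.025" --pt "0.43 25 6 0 -0.006 0 0.02" --pt "0.43 28 7 0 0 0 0" --pt "0.43 28 7 0 0 0 0" --pt "0.43 28 7 1 0 0 0" --pt "0.43 22 5 1 0 0 0" --pt "0.43 10 2 1 0 0 0" --pt "0.43 0 0 0 0 0 0"

```text
clock: 36.9
tool_pos: [0.4457, -0.0111, 0.0955]
eef_rot: [0.642, 0.767, -0.002, -0.006]
contact_force: [-0.8, 0.3, 0.5]
opening: 0.428
```

```bash
python3 -c "
from h import *
go(*W[2],.011,np.deg2rad(100))
for n in ('side',): cv2.imwrite(f'pics/{n}15.png',r.snapshot(n)[:,:,::-1])
crop('pics/side15.png',270,190,130,120,5,'pics/s15.png')
"
```

```text
t 36.90 pos [ 0.4457 -0.0111  0.0955] open 0.428 F [-0.8  0.3  0.5] q [ 0.37  0.84 -0.74  2.18  1.12  0.58  0.52]
 tool shift mm [ 6.2  6.6 84.5] turn [-0.011 -0.006  0.002]  shift if already turned [ 6.7  5.6 84.5]
```

View pics/s15.png

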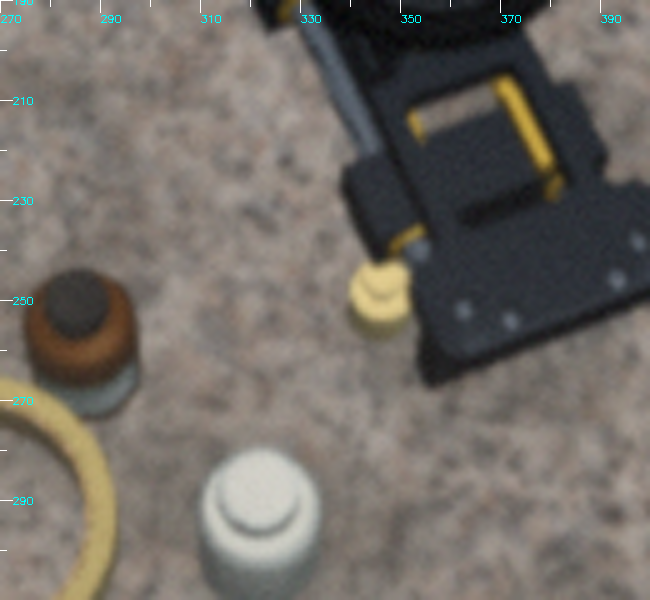

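Weight_2 (346,249) and both bottles are undisturbed. Correcting, then descending in stages.

>>> play_rows --pt "0.43 6.2 5.8 2 -0.011 -0.006 0" --pt "0.43 0.5 0 5 0 0 0" --pt "0.43 0.5 0 6 0 0 0" --pt "0.43 0.5 0 6 0 0 0" --pt "0.43 0.5 0 6 0 0 0" --pt "0.43 0.5 0 5 0 0 0" --pt "0.43 0 0 0 0 0 0" --pt "0.43 0 0 0 0 0 0"

```text
clock: 37.95
tool_pos: [0.4486, -0.0075, 0.0624]
eef_rot: [0.645, 0.764, -0.003, 0.0]
contact_force: [-0.1, 0.7, 0.3]
opening: 0.433
```

```bash
python3 -c "
from h import *
go(*W[2],.011,np.deg2rad(100))
"
```

```text
t 37.95 pos [ 0.4486 -0.0075  0.0624] open 0.433 F [-0.1  0.7  0.3] q [ 0.31  0.89 -0.66  2.2   1.27  0.53  0.37]
 tool shift mm [ 3.9  2.3 51.4] turn [-0.004  0.004 -0.006]  shift if already turned [ 3.7  2.2 51.4]
```

>>> play_rows --pt "0.43 3.8 2.1 1 0 0 -0.006" --pt "0.43 0.3 0 4 0 0 0" --pt "0.43 0.4 0 4 0 0 0" --pt "0.43 0.4 0 4 0 0 0" --pt "0.43 0.4 0 4 0 0 0" --pt "0.43 0 0 2 0 0 0" --pt "0.43 0 0 0 0 0 0" --pt "0.43 0 0 0 0 0 0"

```text
clock: 38.95
tool_pos: [0.45, -0.0015, 0.0422]
eef_rot: [0.643, 0.766, -0.003, 0.001]
contact_force: [0.8, 0.1, -0.2]
opening: 0.43
```

```bash
python3 -c "
from h import *
go(*W[2],.011,np.deg2rad(100))
"
```

```text
t 38.95 pos [ 0.45   -0.0015  0.0422] open 0.430 F [ 0.8  0.1 -0.2] q [ 0.28  0.93 -0.64  2.2   1.36  0.52  0.28]
 tool shift mm [-1.8 -0.2 31.2] turn [-0.003  0.004  0.001]  shift if already turned [-1.9 -0.3 31.2]
```

>>> play_rows --pt "0.43 -1.9 -0.2 2 0 0 0" --pt "0.43 0 0 4 0 0 0" --pt "0.43 0 0 5 0 0 0" --pt "0.43 0 0 5 0 0 0" --pt "0.43 0 0 5 0 0 0" --pt "0.43 0 0 3 0 0 0" --pt "0.43 0 0 0 0 0 0" --pt "0.43 0 0 0 0 0 0"

```text
clock: 39.95
tool_pos: [0.4501, -0.0037, 0.0164]
eef_rot: [0.643, 0.766, -0.003, 0.001]
contact_force: [0.4, 0.4, 0.6]
opening: 0.432
```

```bash
python3 -c "
from h import *
go(*W[2],.011,np.deg2rad(100))
"
```

```text
t 39.95 pos [ 0.4501 -0.0037  0.0164] open 0.432 F [0.4 0.4 0.6] q [ 0.27  0.99 -0.61  2.2   1.48  0.5   0.18]
 tool shift mm [0.2 0.  5.4] turn [-0.004  0.004  0.001]  shift if already turned [0.2 0.  5.4]
```

>>> play_rows --pt "0.43 0.2 0 2 -0.004 0.004 0" --pt "0.43 0 0 2 0 0 0" --pt "0.43 0 0 1 0 0 0" --pt "0.4 0 0 0 0 0 0" --pt "0.36 0 0 0 0 0 0" --pt "0.32 0 0 0 0 0 0" --pt "0.28 0 0 0 0 0 0" --pt "0.24 0 0 0 0 0 0" --grip_force 18

```text
clock: 40.95
tool_pos: [0.4504, -0.0035, 0.0114]
eef_rot: [0.643, 0.766, 0.001, 0.001]
contact_force: [0.6, -0.1, 0.4]
opening: 0.242
```

>>> play_rows --pt "0.2 0 0 0 0 0 0" --pt "0.16 0 0 0 0 0 0" --pt "0.16 0 0 0 0 0 0" --pt "0.16 0 0 0 0 0 0" --pt "0.16 0 0 0 0 0 0" --pt "0.16 0 0 0 0 0 0" --pt "0.16 0 0 0 0 0 0" --pt "0.16 0 0 0 0 0 0"

```text
clock: 41.95
tool_pos: [0.4504, -0.0035, 0.0114]
eef_rot: [0.643, 0.766, 0.001, 0.001]
contact_force: [0.4, -1.1, -0.1]
opening: 0.215
```

```bash
python3 -c "
from h import *
go(*W[2],.011,np.deg2rad(100))
"
```

```text
t 41.95 pos [ 0.4504 -0.0035  0.0114] open 0.215 F [ 0.4 -1.1 -0.1] q [ 0.27  1.   -0.61  2.2   1.51  0.5   0.15]
 tool shift mm [ 0.1 -0.3  0.4] turn [0.002 0.    0.   ]  shift if already turned [ 0.1 -0.3  0.4]
```

>>> play_rows --pt "0.16 0 0 -3 0 0 0" --pt "0.16 0 0 -6 0 0 0" --pt "0.16 0 0 -10 0 0 0" --pt "0.16 0 0 -16 0 0 0" --pt "0.16 0 0 -20 0 0 0" --pt "0.16 0 0 -20 0 0 0" --pt "0.16 0 0 -18 0 0 0" --pt "0.16 0 0 -8 0 0 0"

```text
clock: 42.95
tool_pos: [0.449, -0.0034, 0.1171]
eef_rot: [0.642, 0.767, -0.0, 0.0]
contact_force: [-0.4, 0.1, -0.3]
opening: 0.211
```

```bash
python3 -c "
from h import *
go(*SEAT[2],.11,np.deg2rad(100))
for n in ('side',): cv2.imwrite(f'pics/{n}16.png',r.snapshot(n)[:,:,::-1])
crop('pics/side16.png',270,190,130,120,5,'pics/s16.png')
"
```

```text
t 42.95 pos [ 0.449  -0.0034  0.1171] open 0.211 F [-0.4  0.1 -0.3] q [ 0.36  0.8  -0.75  2.17  1.05  0.6   0.57]
 tool shift mm [-215.5  -25.9    7.1] turn [-0.     0.     0.002]  shift if already turned [-215.5  -25.5    7.1]
```

View pics/s16.png

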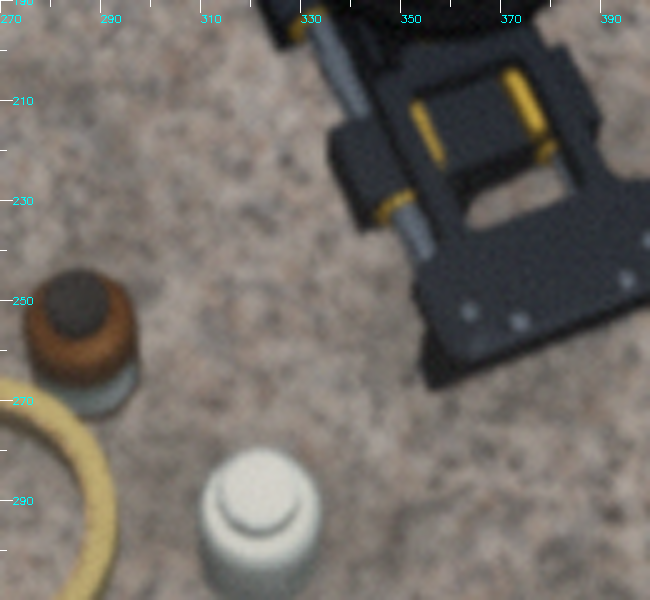

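The spot at (346,249) is empty, so weight_2 is held. Both bottles still stand. Moving over seat_2.

>>> play_rows --pt "0.16 -12 -1 0 0 0 0" --pt "0.16 -25 -3 0 0 0 0" --pt "0.16 -34 -4 0 0 0 0" --pt "0.16 -38 -5 0 0 0 0" --pt "0.16 -38 -5 0 0 0 0" --pt "0.16 -34 -4 0 0 0 0" --pt "0.16 -24 -3 0 0 0 0" --pt "0.16 -8 -1 0 0 0 0"

```text
clock: 44.0
tool_pos: [0.4567, -0.2304, 0.1115]
eef_rot: [0.643, 0.766, -0.004, -0.004]
contact_force: [0.3, -0.3, -1.8]
opening: 0.214
```

>>> play_rows --pt "0.16 0 0 0 0 0 0.167" --pt "0.16 0 0 0 0 0 0.167" --pt "0.16 0 0 0 0 0 0.167" --pt "0.16 0 0 0 0 0 0.167" --pt "0.16 0 0 0 0 0 0.167" --pt "0.16 0 0 0 0 0 0.167" --pt "0.16 0 0 0 0 0 0.167" --pt "0.16 0 0 0 0 0 0.167"

```text
clock: 45.0
tool_pos: [0.4527, -0.2254, 0.1075]
eef_rot: [0.983, 0.185, -0.008, -0.005]
contact_force: [-0.9, 0.9, -0.3]
opening: 0.216
```

```bash
python3 -c "
from h import *
go(.4617,-.2205,.07)
"
```

```text
t 45.00 pos [ 0.4527 -0.2254  0.1075] open 0.216 F [-0.9  0.9 -0.3] q [ 0.64  0.79 -0.45  2.01  0.67  0.52  0.08]
 tool shift mm [10.7 -0.9 37.4] turn [-0.013  0.015 -0.04 ]  shift if already turned [10.2 -0.9 37.5]
```

>>> play_rows --pt "0.16 5 -0.5 3 -0.013 0.015 -0.04" --pt "0.16 5 -0.4 5 0 0 0" --pt "0.16 0 0 7 0 0 0" --pt "0.16 0 0 7 0 0 0" --pt "0.16 0 0 7 0 0 0" --pt "0.16 0 0 5 0 0 0" --pt "0.16 0 0 0 0 0 0" --pt "0.16 0 0 0 0 0 0"

```text
clock: 46.0
tool_pos: [0.4613, -0.2187, 0.0697]
eef_rot: [0.978, 0.211, -0.0, -0.001]
contact_force: [-0.3, 0.1, -1.1]
opening: 0.21
```

```bash
python3 -c "
from h import *
go(.4617,-.2205,.045)
for n in ('side',): cv2.imwrite(f'pics/{n}17.png',r.snapshot(n)[:,:,::-1])
x,y,z=r.get_state()['tool_pos']
overlay('pics/side17.png','pics/o17.png',275,95,90,70,8,[(x,y,z-.0114,.0105,(255,0,255)),(x,y,z+.0136,.0105,(255,0,255)),(*SEAT[2],.026,.0165,(255,255,0))])"
```

```text
t 46.00 pos [ 0.4613 -0.2187  0.0697] open 0.210 F [-0.3  0.1 -1.1] q [ 0.58  0.85 -0.38  2.03  0.76  0.41  0.03]
 tool shift mm [-0.4  1.9 24.7] turn [-0.002  0.     0.013]  shift if already turned [-0.3  1.9 24.7]
```

View pics/o17.png

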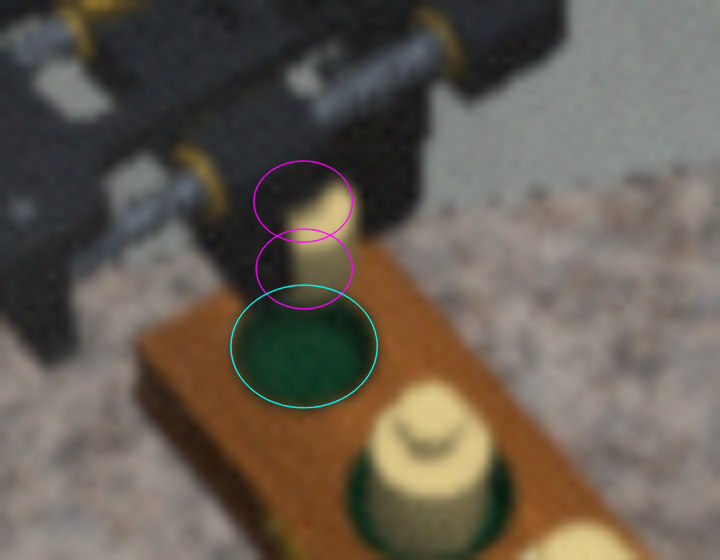

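>>> play_rows --pt "0.16 -0.2 2.3 2 0 0 0.013" --pt "0.16 0 0 4 0 0 0" --pt "0.16 0 0 5 0 0 0" --pt "0.16 0 0 5 0 0 0" --pt "0.16 0 0 5 0 0 0" --pt "0.16 0 0 2 0 0 0" --pt "0.16 0 0 0 0 0 0" --pt "0.16 0 0 0 0 0 0"

```text
clock: 47.05
tool_pos: [0.4623, -0.221, 0.0453]
eef_rot: [0.979, 0.204, -0.0, -0.001]
contact_force: [0.7, 0.1, -0.8]
opening: 0.213
```

```bash
python3 -c "
from h import *
go(.462,-.2209,.0294)
"
```

```text
t 47.05 pos [ 0.4623 -0.221   0.0453] open 0.213 F [ 0.7  0.1 -0.8] q [ 0.55  0.89 -0.32  2.03  0.8   0.35 -0.01]
 tool shift mm [-0.2 -0.2 15.9] turn [-0.002 -0.    -0.001]  shift if already turned [-0.2 -0.2 15.9]
```

>>> play_rows --pt "0.16 -0.2 0 2 0 0 0" --pt "0.16 0 0 3 0 0 0" --pt "0.16 0 0 3 0 0 0" --pt "0.16 0 0 2 0 0 0" --pt "0.16 0 0 1 0 0 0" --pt "0.16 0 0 0 0 0 0" --pt "0.16 0 0 0 0 0 0" --pt "0.16 0 0 0 0 0 0"

```text
clock: 48.05
tool_pos: [0.4623, -0.2212, 0.0338]
eef_rot: [0.979, 0.204, 0.0, -0.001]
contact_force: [0.2, 0.0, -1.0]
opening: 0.211
```

```bash
python3 -c "
from h import *
go(.462,-.2209,.0294)
for n in ('side',): cv2.imwrite(f'pics/{n}18.png',r.snapshot(n)[:,:,::-1])
x,y,z=r.get_state()['tool_pos']
overlay('pics/side18.png','pics/o18.png',275,95,90,70,8,[(x,y,z-.0114,.0105,(255,0,255)),(*SEAT[2],.026,.0165,(255,255,0))])"
```

```text
t 48.05 pos [ 0.4623 -0.2212  0.0338] open 0.211 F [ 0.2  0.  -1. ] q [ 0.54  0.91 -0.3   2.03  0.81  0.32 -0.03]
 tool shift mm [-0.2 -0.4  4.4] turn [-0.001 -0.001 -0.001]  shift if already turned [-0.2 -0.4  4.4]
```

View pics/o18.png

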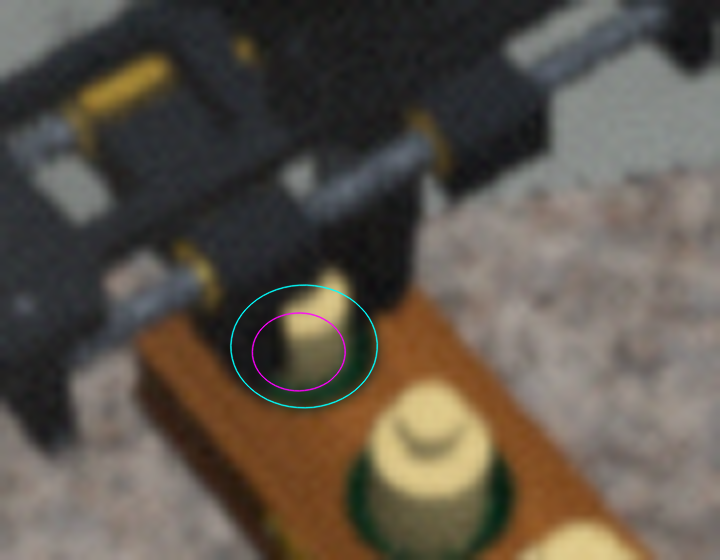

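>>> play_rows --pt "0.16 -0.5 -0.4 0 0 0 0" --pt "0.16 0 0 1 0 0 0" --pt "0.16 0 0 1 0 0 0" --pt "0.16 0 0 0 0 0 0" --pt "0.16 0 0 1 0 0 0" --pt "0.16 0 0 0 0 0 0" --pt "0.16 0 0 0 0 0 0" --pt "0.16 0 0 0 0 0 0"

```text
clock: 49.1
tool_pos: [0.4617, -0.221, 0.0306]
eef_rot: [0.979, 0.204, 0.0, -0.001]
contact_force: [0.2, 0.4, -1.7]
opening: 0.211
```

```bash
python3 -c "
from h import *
go(.462,-.2209,.0294)
"
```

```text
t 49.10 pos [ 0.4617 -0.221   0.0306] open 0.211 F [ 0.2  0.4 -1.7] q [ 0.53  0.91 -0.29  2.03  0.82  0.31 -0.03]
 tool shift mm [0.3 0.  1.2] turn [-0.001 -0.001 -0.001]  shift if already turned [0.3 0.  1.2]
```

>>> play_rows --pt "0.16 0 0 0.7 0 0 0" --pt "0.16 0 0 0 0 0 0" --pt "0.16 0 0 0.5 0 0 0" --pt "0.16 0 0 0 0 0 0" --pt "0.16 0 0 0.4 0 0 0" --pt "0.16 0 0 0 0 0 0" --pt "0.16 0 0 0 0 0 0" --pt "0.16 0 0 0 0 0 0"

```text
clock: 50.1
tool_pos: [0.4618, -0.221, 0.0294]
eef_rot: [0.979, 0.204, 0.0, -0.0]
contact_force: [0.2, -0.0, 1.5]
opening: 0.209
```

```bash
python3 -c "
from h import *
go(.462,-.2209,.0294)
"
```

```text
t 50.10 pos [ 0.4618 -0.221   0.0294] open 0.209 F [ 0.2 -0.   1.5] q [ 0.53  0.92 -0.28  2.03  0.82  0.31 -0.04]
 tool shift mm [ 0.3 -0.   0. ] turn [-0.001 -0.001 -0.001]  shift if already turned [ 0.3 -0.   0. ]
```

The force turned to +1.5 N at the nominal floor height, so weight_2 is down. Releasing and retreating.

>>> play_rows --pt "0.22 0 0 0 0 0 0" --pt "0.24 0 0 0 0 0 0" --pt "0.28 0 0 0 0 0 0" --pt "0.32 0 0 0 0 0 0" --pt "0.36 0 0 0 0 0 0" --pt "0.4 0 0 0 0 0 0" --pt "0.44 0 0 0 0 0 0" --pt "0.46 0 0 0 0 0 0"

```text
clock: 51.1
tool_pos: [0.4621, -0.2211, 0.0292]
eef_rot: [0.979, 0.204, 0.001, -0.0]
contact_force: [-0.7, -0.0, 0.1]
opening: 0.461
```

>>> play_rows --pt "0.46 0 0 -2 0 0 0" --pt "0.46 0 0 -8 0 0 0" --pt "0.46 0 0 -15 0 0 0" --pt "0.46 0 0 -25 0 0 0" --pt "0.46 0 0 -30 0 0 0" --pt "0.46 0 0 -30 0 0 0" --pt "0.46 0 0 -20 0 0 0" --pt "0.46 0 0 -5 0 0 0"

```text
clock: 52.1
tool_pos: [0.4611, -0.2211, 0.1712]
eef_rot: [0.979, 0.204, 0.0, -0.0]
contact_force: [0.2, -0.5, 0.4]
opening: 0.459
```

>>> play_rows --pt "0.46 0 15 0 0 0 0" --pt "0.46 0 30 0 0 0 0" --pt "0.46 0 40 0 0 0 0" --pt "0.46 0 40 0 0 0 0" --pt "0.46 0 40 0 0 0 0" --pt "0.46 0 30 0 0 0 0" --pt "0.46 0 10 0 0 0 0" --pt "0.46 0 0 0 0 0 0"

```text
clock: 53.1
tool_pos: [0.5415, -0.4199, 0.1622]
eef_rot: [0.979, 0.203, -0.005, -0.003]
contact_force: [-0.1, 0.4, 0.4]
opening: 0.457
```

```bash
python3 -c "
from h import *
go(*SEAT[2],.15)
for n in ('side','top'): cv2.imwrite(f'pics/{n}19.png',r.snapshot(n)[:,:,::-1])
crop('pics/side19.png',270,110,120,110,5,'pics/s19.png')
cv2.imwrite('pics/both19.png',cv2.resize(np.vstack([cv2.imread('pics/side19.png')[60:330],cv2.imread('pics/top19.png')[60:330]]),None,fx=1.1,fy=1.1))
"
```

```text
t 53.10 pos [ 0.5415 -0.4199  0.1622] open 0.457 F [-0.1  0.4  0.4] q [ 0.87  0.92 -0.59  1.41  0.56  1.    0.57]
 tool shift mm [   6.1 -215.1   13.8] turn [-0.008  0.009 -0.002]  shift if already turned [   6.4 -215.2   12.2]
```

View pics/s19.png

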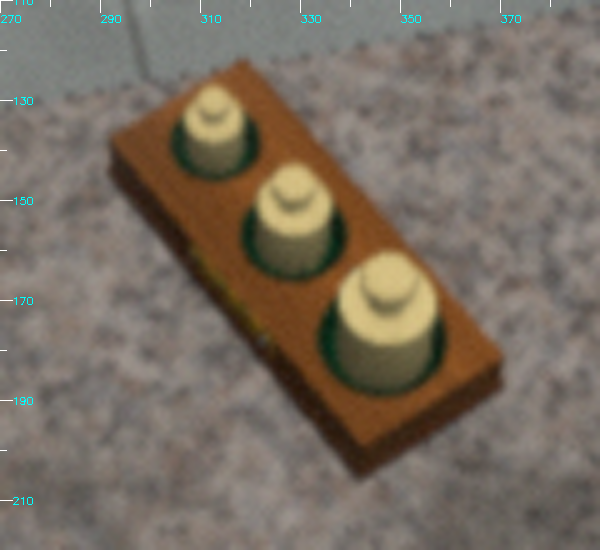

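View pics/both19.png

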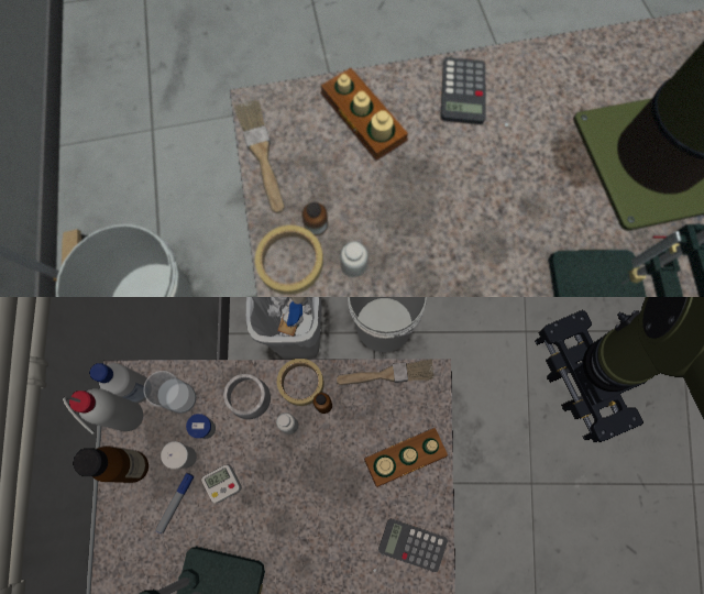

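All three weights stand in the block, and the bottles are where they were. A last check that they sit at floor height: overlay the predicted outlines in both views.

```bash
python3 -c "
from h import *
d=[(.0165,.038,.009,.052),(.013,.030,.0075,.041),(.0105,.025,.006,.033)]
c=[]
for (x,y),(R,h,k,H) in zip(SEAT,d):
    c+=[(x,y,.018,R,(255,0,255)),(x,y,.018+h,R,(255,0,255)),(x,y,.018+H,k,(255,255,0))]
overlay('pics/side19.png','pics/os.png',280,110,90,90,6,c)
overlay('pics/top19.png','pics/ot.png',325,165,90,70,6,c,'top')
a=cv2.imread('pics/os.png');b=cv2.imread('pics/ot.png')
for n in('side','top'):
  i=cv2.absdiff(cv2.imread(f'pics/{n}0.png'),cv2.imread(f'pics/{n}19.png')).max(2)
  for nm,p in dict(brown=(285,258) if n=='side' else (293,156),white=(321,295) if n=='side' else (259,174)).items(): print(n,nm,'diff',i[p[1]-20:p[1]+20,p[0]-15:p[0]+15].mean().round(2))
"
```

```text
side brown diff 3.53
side white diff 3.3
top brown diff 2.27
top white diff 2.54
```

View pics/os.png

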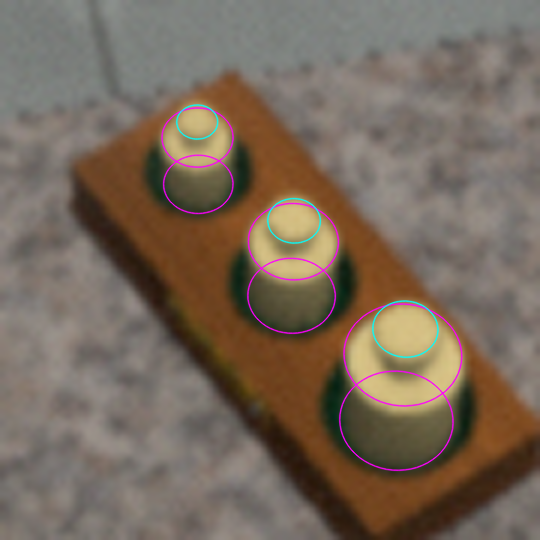

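View pics/ot.png

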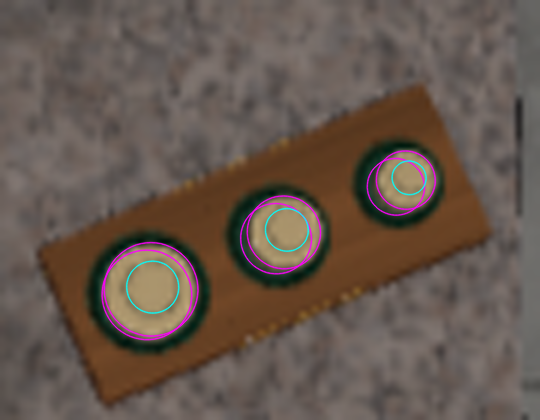

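```bash
python3 -c "
from plant import r
print(r.get_state()['clock']); print(r.finish_job())"
```

```text
53.2
the job is handed in; nothing more can be done
None
```

All three brass weights are back in the block, each upright in its own seat, and I handed the job in at 53.2 s of the 80 s allowed. I placed them largest first, lowered each slowly until its underside was at the 18 mm floor height, then opened the jaws slowly.

**Seating:** Outlines of the weights at floor height, drawn over both final pictures, match to about 1 mm. `weight_0` is the furthest off, about 1 mm towards the robot, which is inside its 2 mm clearance. It was set down with the hand tilted about 0.03 rad to keep joint 6 off its limit, which had come within about 0.01 rad. The final pictures show it upright.

**Touchdown force:** It was clear for `weight_0` and `weight_2`. For `weight_1` the change was within sensor noise, so I released it on its height and the picture.

**Bottles and end state:** Both bottles look unmoved when the first and last pictures are compared. The arm ended well clear of everything.

**Disagreement:** The bottle caps measured about 61 and 59 mm high in the cameras, against 67 and 71 mm in the text. I kept clearances to the text's heights.

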